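# Reverse a row of glass tubes onto the warming bed

### The arm

A 6-joint arm with a two-finger parallel gripper is mounted at the origin on the work surface. World frame = base frame: x ahead of the robot, y to its left, z up, the work surface at z = 0. Lengths are in m, angles in degrees, forces in N, time in s.
With the tool pointing down it reaches from about 0.3 to 0.75 m from the base axis. Payload 8.5 kg.
Tool frame: the origin (TCP) lies at the very end of the fingers, on their centre line; the grasp point (between the pads) lies 19 mm behind it (env.grasp_offset is the distance from the TCP to the grasp point, in m); y points along the fingers, z is the direction in which the jaws open and shut, and the axes are right-handed (so a half turn about y gives the same grasp; the last joint's range is limited). The gripper opens to 85 mm and grips with 20 to 120 N. Pads are 22 mm wide; open, the fingers measure 114 mm over their backs; the gripper's body (76 mm by 85 mm) begins 54 mm behind the grasp point. The pads swing forward as they close: fully open they stand 13 mm farther back than shut.
Start: joints at [-82.466, 21.807, 74.336, -0, 83.858, -12.336], TCP at [0.187, -0.517, 0.197] pointing down, gripper open.
Joint ranges: [-178.18, 178.18], [-50.72, 133.34], [12.68, 142.11], [-81.47, 261.47], [9.98, 163.14], [-165.26, 165.26]. Speed limits (degrees/s): [136.94, 136.94, 180, 180, 180, 180].

### API

Orientations are given as a 3x3 rotation matrix whose columns are the frame's x, y, z axes.
In Python, from rig import env gives the robot as it stands. The module is installed in compiled form; this text tells all that it offers.
- The arm moves only by the shell command python3 -m pendant 'ROWS' [FORCE]. ROWS is JSON, a list of rows, each a list of 3 entries, a list of its own where there are three numbers: the shift along the world's x, y, z as a fraction of full scale, then the turn about the world's z as a fraction of full scale, then the opening, from 0 (shut) to 1 (fully open). A call has 1 to 12 rows; each row shifts and turns the commanded pose from where the row before left it; what a row does not reach is not made up. Full scale, the value 1, is 30 mm for a shift and 5 degrees for a turn. A row lasts 1/12 s, in which the tool goes at most 41.7 mm and 7.16 degrees, less where a joint would pass 70% of its speed; a pose out of reach is approached as far as the arm can. A call with a number of a shift or a turn outside -1 to 1 is refused whole. A call with a gripper value outside its range is refused whole. The fingers move at their own pace and stop on an object; FORCE is the grip in N (left out, the last holds). Time passes only in rows, so rows that do not move let the fingers close. It gives the time, the measured TCP pose, the force and the opening at its end, in the units of the state.
- env.observe(): the state, without advancing time (a new reading comes with each control period).
- env.get_image(name): name is "side" or "top"; returns (picture, depth): 420x560x3 uint8, red, green, blue; 420x560 float32, m along the optical axis (not along the pixel's ray), 0 where there is no reading.
- env.camera_model(name): a dict with "camera_matrix" (3x3 intrinsics, pixels), "dist_coeffs" ([k1, k2, p1, p2, k3] as OpenCV has them; the pictures are not rectified), "R" (3x3) and "t" (3): a world point X has camera coordinates R X + t. Camera axes: x right, y down, z forward; pixel columns grow to the right and rows downward; lengths in m; the calibration is good to about 2 mm. A picture is of the moment at which its call begins. camera_model takes no time and is no camera call.
- env.close_job(): hands the job in, once; it reports no verdict.
The state is a dict: "time_s": time; "q": joint angles; "qvel": joint speeds; "joint_efforts": joint torques, N m; "position": TCP position; "tool_rot": TCP orientation; "ft_force": force on the tool from outside, world axes, zero at the start; "wrist_torque": the same for the moment, N m; "grip_width": finger opening in m.
Only numpy, scipy, OpenCV 4.12 (cv2) and the standard library are available. Lean on these libraries where they do the work, as an engineer would, in place of code of your own. Each camera call takes 0.05 s, during which the arm holds its last target.

### The job

Move the four glass tubes from the V rests of the pine storage rack to the ribbed warming bed, one tube to a groove, with the order reversed: the tube that now lies farthest left on the rack (as the robot sees it, facing its bench) goes into the groove farthest right, the next one into the groove beside it, and so on. Lay each tube across both ribs, centred end to end on the bed and settled at the bottom of its groove. They are glass, so lower each into its groove before letting go, never drop it, and leave all four lying still.

Things in the scene. Friction and masses are not known exactly. Their poses are not given: they have to be found in the camera images.
- tube_a_mid (a point): Loose cut length of sea-green glass tube, 110 mm long, 22 mm in diameter, about 37 g; it lies level across its rest at the start. This point is its centre, on its axis, half-way along and half-way up; its x axis runs along the tube, y and z turn as it rolls.
- tube_b_mid (a point): Loose cut length of sea-green glass tube, 130 mm long, 22 mm in diameter, about 44 g; it lies level across its rest at the start. This point is its centre, on its axis, half-way along and half-way up; its x axis runs along the tube, y and z turn as it rolls.
- tube_c_mid (a point): Loose cut length of sea-green glass tube, 150 mm long, 22 mm in diameter, about 51 g; it lies level across its rest at the start. This point is its centre, on its axis, half-way along and half-way up; its x axis runs along the tube, y and z turn as it rolls.
- tube_d_mid (a point): Loose cut length of sea-green glass tube, 170 mm long, 22 mm in diameter, about 58 g; it lies level across its rest at the start. This point is its centre, on its axis, half-way along and half-way up; its x axis runs along the tube, y and z turn as it rolls.
- rest_a: Fixed steel rest with two V notches 72 mm apart that carries tube A at the start, one of four alike on the pine storage rack. Origin at the centre of its underside (14 mm above the table), x along the tube, y along the row, z up; the tube's axis lies 50 mm above the origin. The middle 60 mm between its notches is free for the fingers, down to its 4 mm foot plate.
- rest_b: Fixed steel rest with two V notches 72 mm apart that carries tube B at the start, one of four alike on the pine storage rack. Origin at the centre of its underside (14 mm above the table), x along the tube, y along the row, z up; the tube's axis lies 50 mm above the origin. The middle 60 mm between its notches is free for the fingers, down to its 4 mm foot plate.
- rest_c: Fixed steel rest with two V notches 72 mm apart that carries tube C at the start, one of four alike on the pine storage rack. Origin at the centre of its underside (14 mm above the table), x along the tube, y along the row, z up; the tube's axis lies 50 mm above the origin. The middle 60 mm between its notches is free for the fingers, down to its 4 mm foot plate.
- rest_d: Fixed steel rest with two V notches 72 mm apart that carries tube D at the start, one of four alike on the pine storage rack. Origin at the centre of its underside (14 mm above the table), x along the tube, y along the row, z up; the tube's axis lies 50 mm above the origin. The middle 60 mm between its notches is free for the fingers, down to its 4 mm foot plate.
- rack: Fixed pine board, 150 x 262 x 14 mm, the storage rack. The four rests stand on it in a row along its y axis at y = +105, +35, -35 and -105 mm (70 mm apart), in a different order at every start. Origin at the centre of its underside on the table; x away from the robot, y to the robot's left (turned at most 0.2 rad), z up.
- bed: Fixed warming bed: dark plate 150 x 282 x 6 mm, two aluminium ribs along y (x = +-36 mm, 10 thick, 51 high), each with V grooves at y = +105, +35, -35, -105 mm, 45 wide, 9 deep. A tube lies along x over both ribs, its middle at x = 0; its axis when seated is 54 mm above the origin. Origin: centre of underside, on the table; x away from robot, y to its left (turned up to 0.2 rad).
Things that resemble listed ones, but are neither listed nor needed, are in the scene too. What is shaped like the part that bears tube_b_mid but red or yellow is not meant.

How it is judged:
By the outcome, as a careful person would: the job done as asked, in the order asked, and still so for the second after the job is handed in, with the robot touching nothing.
It also fails if it takes over 133 s, if anything falls off the work surface, if the arm or the gripper's body presses on something with over 40 N, if the wrist force passes 120 N, or if a joint passes its speed limit or range.

## Working session

There is one attempt and no reset: what is moved stays moved. The work goes in short steps, Python scripts to look and compute and a shell command to move; the robot and the scene stay as the last step left them, time stands still between calls to the robot, and variables do not carry over. Pictures are saved under pics/ and viewed, and the job is handed in when it is done.

```bash
mkdir -p pics; python3 - <<'E'
from rig import env
import cv2, numpy as np
s=env.observe(); print({k:np.round(v,3).tolist() for k,v in s.items()}, env.grasp_offset)
for n in("top","side"):
    im,d=env.get_image(n); cv2.imwrite(f"pics/{n}0.png",im[:,:,::-1]); np.save(f"pics/{n}0d.npy",d); np.save(f"pics/{n}0.npy",im)
    m=env.camera_model(n); print(n,{k:np.round(v,4).tolist() for k,v in m.items()})
E
```

```text
{'time_s': 0.0, 'q': [-82.467, 21.844, 74.387, -0.001, 83.859, -12.334], 'qvel': [-0.006, 0.026, 0.008, -0.079, 0.021, -0.009], 'joint_efforts': [0.001, -44.846, -23.128, -0.0, 0.005, 0.0], 'position': [0.187, -0.517, 0.196], 'tool_rot': [[-0.94, -0.0, 0.34], [-0.34, 0.002, -0.94], [-0.0, -1.0, -0.002]], 'ft_force': [-0.255, -0.23, -0.439], 'wrist_torque': [0.007, -0.018, -0.01], 'grip_width': 0.085} 0.0187
top {'camera_matrix': [[439.8717, 0.0, 282.9274], [0.0, 439.8717, 223.4435], [0.0, 0.0, 1.0]], 'dist_coeffs': [-0.0479, 0.0, 0.0, 0.0, 0.0], 'R': [[0.0219, -0.9996, 0.0155], [-0.9967, -0.023, -0.0782], [0.0785, -0.0138, -0.9968]], 't': [-0.0352, 0.5796, 1.059]}
side {'camera_matrix': [[490.6264, 0.0, 274.422], [0.0, 490.6264, 223.0951], [0.0, 0.0, 1.0]], 'dist_coeffs': [-0.0804, 0.0, 0.0, 0.0, 0.0], 'R': [[-0.9645, 0.2639, 0.0061], [0.1456, 0.5511, -0.8216], [-0.2202, -0.7916, -0.57]], 't': [0.5639, -0.0074, 1.3133]}
```

View pics/top0.png

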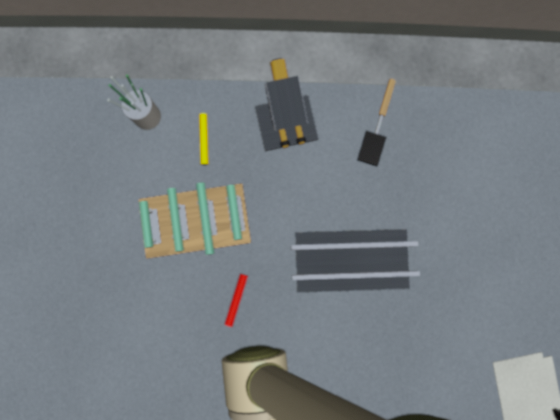

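View pics/side0.png

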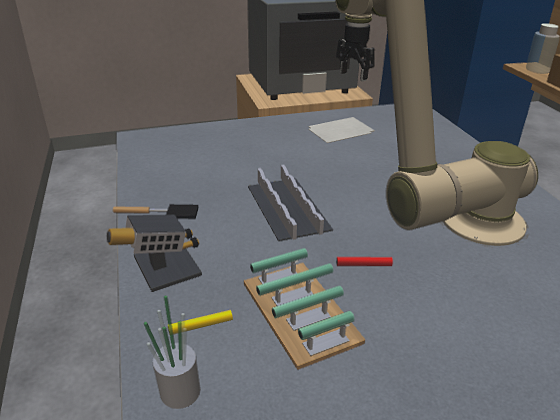

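Top view (up = +x, left = +y): the rack is at about (195,220) with four green tubes at x≈147, 176, 206 and 236, and the bed is at about (352,260). Several things could be mistaken for the tubes. The red tube (236,300) and yellow tube (204,138) lie on the table and the thin rods stand in the cup (135,105), so none of them fit. The four green tubes lying on rests on the pine board are the ones meant.

```bash
cat > h.py <<'E'
from rig import env
import cv2, numpy as np
def cast(n,px,z):
    m=env.camera_model(n);R=np.array(m['R']);t=np.array(m['t'])
    u=cv2.undistortPoints(np.array(px,float).reshape(-1,1,2),np.array(m['camera_matrix']),np.array(m['dist_coeffs'])).reshape(-1,2)
    C=-R.T@t; d=np.c_[u,np.ones(len(u))]@R
    return C+d*((z-C[2])/d[:,2])[:,None]
def proj(n,X):
    m=env.camera_model(n);return cv2.projectPoints(np.array(X,float).reshape(-1,1,3),cv2.Rodrigues(np.array(m['R']))[0],np.array(m['t']),np.array(m['camera_matrix']),np.array(m['dist_coeffs']))[0].reshape(-1,2)
def green(im):
    h=cv2.cvtColor(im,cv2.COLOR_RGB2HSV); return cv2.inRange(h,(65,60,60),(95,255,255))
def tubes(n,im,z=0.064,box=None,amin=100):
    k=green(im)
    if box: 
        b=np.zeros_like(k);b[box[1]:box[3],box[0]:box[2]]=1;k=k*b
    N,l,st,c=cv2.connectedComponentsWithStats(k)
    out=[]
    for i in range(1,N):
        if st[i,4]<amin: continue
        v,u=np.where(l==i); P=cast(n,np.c_[u,v],z)[:,:2]
        r=cv2.minAreaRect(P.astype(np.float32)*1000)
        c0=P.mean(0);w,V=np.linalg.eigh(np.cov((P-c0).T));a=V[:,1]*np.sign(V[0,1])
        s=(P-c0)@a; mid=c0+a*(s.min()+s.max())/2
        out.append((np.round(np.array(r[0])/1000,4),np.round(mid,4),np.round(sorted(r[1]),1),round(float(np.degrees(np.arctan2(a[1],a[0]))),2),np.round(c[i]),int(st[i,4])))
    return out
E
python3 - <<'E'
from h import *
im=np.load('pics/top0.npy');d=np.load('pics/top0d.npy')
for t in tubes('top',im,0.064): print(t)
h=cv2.cvtColor(im,cv2.COLOR_RGB2HSV)
w=cv2.inRange(h,(8,70,90),(25,255,255));w[:170]=0;w[270:]=0;w[:,:130]=0;w[:,260:]=0
P=cast('top',np.argwhere(w>0)[:,::-1],0.014)[:,:2]
r=cv2.minAreaRect((P*1000).astype(np.float32));print('rack',r)
g=im.max(2)
k=((g<75)).astype(np.uint8)*255;k[:215]=0;k[305:]=0;k[:,:285]=0;k[:,425:]=0
k=cv2.morphologyEx(k,cv2.MORPH_OPEN,np.ones((3,3)))
P=cast('top',np.argwhere(k>0)[:,::-1],0.006)[:,:2]
print('bed',cv2.minAreaRect((P*1000).astype(np.float32)))
cv2.imwrite('pics/m.png',np.hstack([w[150:310,100:440],k[150:310,100:440]]))
cv2.imwrite('pics/crop1.png',cv2.resize(im[170:305,125:430,::-1],None,fx=2.6,fy=2.6,interpolation=cv2.INTER_CUBIC))
ims=np.load('pics/side0.npy')
cv2.imwrite('pics/crop2.png',cv2.resize(ims[155:365,230:400,::-1],None,fx=2.8,fy=2.8,interpolation=cv2.INTER_CUBIC))
E
```

```text
(array([0.586 , 0.1641]), array([0.5861, 0.1638]), array([ 19.6, 169.7]), 9.86, array([205., 218.]), 525)
(array([0.6031, 0.0957]), array([0.603 , 0.0958]), array([ 17.4, 128.9]), 9.95, array([234., 212.]), 388)
(array([0.5819, 0.2348]), array([0.5821, 0.2341]), array([ 19.5, 149.6]), 9.98, array([175., 219.]), 457)
(array([0.5684, 0.3033]), array([0.5684, 0.3033]), array([ 19.2, 106.8]), 9.96, array([146., 224.]), 354)
rack ((583.5960083007812, 198.43255615234375), (147.54287719726562, 259.4002685546875), 9.90908145904541)Traceback (most recent call last):
  File "<stdin>", line 11, in <module>
  File "h.py", line 5, in cast
    u=cv2.undistortPoints(np.array(px,float).reshape(-1,1,2),np.array(m['camera_matrix']),np.array(m['dist_coeffs'])).reshape(-1,2)
      ~~~~~~~~~~~~~~~~~~~^^^^^^^^^^^^^^^^^^^^^^^^^^^^^^^^^^^^^^^^^^^^^^^^^^^^^^^^^^^^^^^^^^^^^^^^^^^^^^^^^^^^^^^^^^^^
cv2.error: OpenCV(4.12.0) /io/opencv/modules/calib3d/src/undistort.dispatch.cpp:347: error: (-215:Assertion failed) CV_IS_MAT(_src) && CV_IS_MAT(_dst) && (_src->rows == 1 || _src->cols == 1) && (_dst->rows == 1 || _dst->cols == 1) && _src->cols + _src->rows - 1 == _dst->rows + _dst->cols - 1 && (CV_MAT_TYPE(_src->type) == CV_32FC2 || CV_MAT_TYPE(_src->type) == CV_64FC2) && (CV_MAT_TYPE(_dst->type) == CV_32FC2 || CV_MAT_TYPE(_dst->type) == CV_64FC2) in function 'cvUndistortPointsInternal'
```

```bash
python3 - <<'E'
from h import *
im=np.load('pics/top0.npy');ims=np.load('pics/side0.npy');d=np.load('pics/top0d.npy')
print(im[260,345:350],im[225,352],im[245,350],im[270,300:306].max(1), im[283,286:300].max(1))
cv2.imwrite('pics/crop1.png',cv2.resize(im[170:305,125:430,::-1],None,fx=2.6,fy=2.6,interpolation=cv2.INTER_CUBIC))
cv2.imwrite('pics/crop2.png',cv2.resize(ims[155:365,230:400,::-1],None,fx=2.8,fy=2.8,interpolation=cv2.INTER_CUBIC))
E
```

```text
[[69 74 79]
 [68 73 79]
 [68 73 79]
 [68 73 79]
 [68 73 79]] [120 128 137] [165 171 181] [81 80 80 80 80 79] [137 137 137 138 139 139 137 136 135 130 114  96  83  81]
```

View pics/crop1.png

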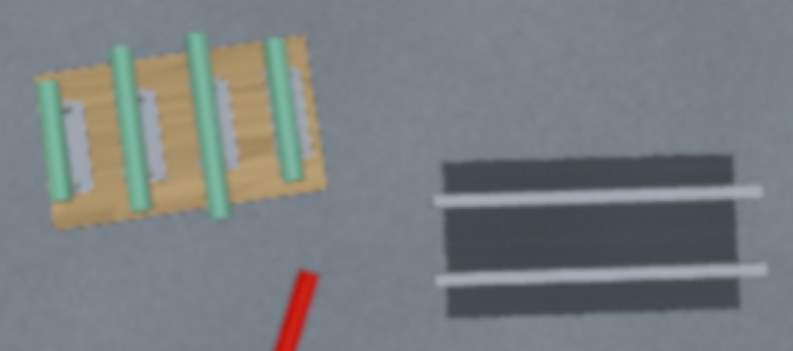

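View pics/crop2.png

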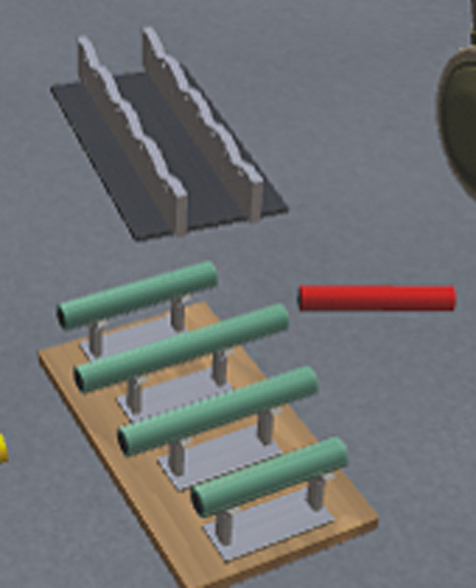

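The crops show four green tubes on steel rests on the pine board (top crop x≈55, 130, 205, 285). From the left they are A, C, D, B (110, 150, 170, 130 mm). The bed has two ribs and no tubes on it. The red tube is on the table and is not meant.

```bash
python3 - <<'E'
from h import *
im=np.load('pics/top0.npy')
g=im.max(2).astype(int)
reg=np.zeros(g.shape,np.uint8);reg[222:300,287:425]=1
k=((g<108)*reg).astype(np.uint8); k=cv2.morphologyEx(k,cv2.MORPH_OPEN,np.ones((3,3)))
P=cast('top',np.argwhere(k>0)[:,::-1],0.006)[:,:2]
r=cv2.minAreaRect((P*1000).astype(np.float32));print('bed plate',r)
b=((g>158)*reg).astype(np.uint8)
N,l,st,c=cv2.connectedComponentsWithStats(b)
for i in range(1,N):
    if st[i,4]<60: continue
    P=cast('top',np.argwhere(l==i)[:,::-1],0.047)[:,:2]
    print('rib',st[i],cv2.minAreaRect((P*1000).astype(np.float32)),P.mean(0))
    v=cv2.fitLine((P).astype(np.float32),cv2.DIST_HUBER,0,.01,.01).ravel();print(np.degrees(np.arctan2(-v[0],v[1])),v)
E
```

```text
bed plate ((494.58001708984375, -196.4661102294922), (149.16799926757812, 280.4092102050781), 2.976407527923584)
rib [292 241 126   8 447] ((530.8719482421875, -195.93666076660156), (10.02524471282959, 302.98565673828125), 2.9095005989074707) [ 0.53013663 -0.19702064]
-177.06303 [ 0.05123739 -0.9986865   0.53013664 -0.19702064]
rib [293 271 127   9 465] ((458.2752685546875, -200.30792236328125), (9.661707878112793, 304.08013916015625), 3.049090623855591) [ 0.45808336 -0.20229882]
-177.03316 [ 0.05175811 -0.9986597   0.45808336 -0.20229882]
```

```bash
python3 - <<'E'
from h import *
ims=np.load('pics/side0.npy')
for t in tubes('side',ims,0.064,(240,240,350,350)): print(t)
c=np.array([.4946,-.1972]);a=np.radians(2.96);X=np.array([np.cos(a),np.sin(a)]);Y=np.array([-X[1],X[0]])
o=ims.copy()
for x in(-.036,.036):
  for y,z in [(y,.042) for y in(.105,.035,-.035,-.105)]:
    p=proj('side',[*(c+x*X+y*Y),z])[0]; cv2.circle(o,tuple(int(round(v*8)) for v in p),8,(255,0,0),-1,shift=3)
for x,y in[(.075,.141),(.075,-.141),(-.075,-.141),(-.075,.141)]:
    p=proj('side',[*(c+x*X+y*Y),.006])[0]; cv2.circle(o,tuple(int(round(v*8)) for v in p),8,(0,255,0),-1,shift=3)
cv2.imwrite('pics/bedchk.png',cv2.resize(o[155:250,235:345,::-1],None,fx=6,fy=6,interpolation=cv2.INTER_CUBIC))
for y in(.105,.035,-.035,-.105):print('groove',y,np.round(c+y*Y,4))
E
```

```text
(array([0.5981, 0.0941]), array([0.5981, 0.0941]), array([ 28.7, 134.3]), 10.57, array([279., 260.]), 497)
(array([0.5835, 0.1628]), array([0.5835, 0.163 ]), array([ 27.2, 177.3]), 10.37, array([295., 279.]), 691)
(array([0.5788, 0.2332]), array([0.5789, 0.233 ]), array([ 26.3, 158.3]), 10.09, array([308., 301.]), 677)
(array([0.5658, 0.3021]), array([0.5658, 0.3012]), array([ 25.8, 111.8]), 10.57, array([325., 325.]), 526)
groove 0.105 [ 0.4892 -0.0923]
groove 0.035 [ 0.4928 -0.1622]
groove -0.035 [ 0.4964 -0.2322]
groove -0.105 [ 0.5    -0.3021]
```

View pics/bedchk.png

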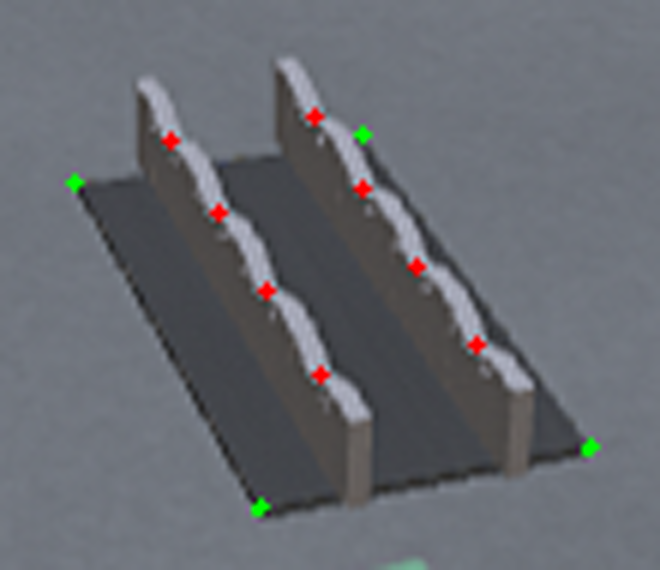

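The projected groove points (red) and plate corners (green) land on the bed in the side view, so the bed pose holds in both cameras. I'll start with tube B, the rightmost on the rack, which goes to the leftmost groove.

```bash
python3 -m pendant '[[[0.63,0.93,0],-0.5,0.55],[[0.63,0.93,0],-0.5,0.55],[[0.63,0.93,0],-0.5,0.55],[[0.63,0.93,0],-0.5,0.55],[[0.63,0.93,0],0,0.55],[[0.63,0.93,0],0,0.55],[[0.63,0.93,0],0,0.55],[[0.63,0.93,0],0,0.55],[[0.63,0.93,0],0,0.55],[[0.63,0.93,0],0,0.55],[[0.63,0.93,0],0,0.55],[[0,0,0],0,0.55]]' 40
```

```text
time_s: 1.1
position: [0.3966, -0.2061, 0.1968]
tool_rot: [[-0.984, 0.0, 0.176], [-0.176, 0.002, -0.984], [-0.001, -1.0, -0.002]]
ft_force: [0.4, 0.7, -0.6]
grip_width: 0.0472
```

```bash
python3 -m pendant '[[[0.63,0.93,0],0,0.55],[[0.63,0.93,0],0,0.55],[[0.63,0.93,0],0,0.55],[[0.63,0.93,0],0,0.55],[[0.63,0.93,0],0,0.55],[[0.63,0.93,0],0,0.55],[[0.63,0.93,0],0,0.55],[[0.63,0.93,0],0,0.55],[[0.63,0.93,0],0,0.55],[[0.63,0.93,0],0,0.55],[[0,0,0],0,0.55],[[0,0,0],0,0.55]]'
cat > st.py <<'E'
import sys
from h import *
s=env.observe();R=np.array(s['tool_rot']);p=np.array(s['position'])
y=np.degrees(np.arctan2(R[1,2],R[0,2]))
print('t',round(s['time_s'],2),'p',p.round(4),'jawyaw',y.round(2),'w',round(s['grip_width'],4),'F',np.round(s['ft_force'],1))
if len(sys.argv)>1:
    x=[float(v) for v in sys.argv[1:5]]
    print('units',np.round((np.array(x[:3])-p)/.03,2),'turn',round((x[3]-90-y)/5,2))
E
python3 st.py .603 .0957 .0453 9.93
```

```text
time_s: 2.1
position: [0.5841, 0.0695, 0.196]
tool_rot: [[-0.985, -0.001, 0.174], [-0.174, -0.0, -0.985], [0.001, -1.0, -0.0]]
ft_force: [-0.4, -0.7, -0.8]
grip_width: 0.047
t 2.1 p [0.5841 0.0695 0.196 ] jawyaw -80.01 w 0.047 F [-0.4 -0.7 -0.8]
units [ 0.63  0.87 -5.02] turn -0.01
```

```bash
python3 -m pendant '[[[0.63,0.87,0],0,0.55],[[0,0,-1],0,0.55],[[0,0,-1],0,0.55],[[0,0,0],0,0.55],[[0,0,0],0,0.55]]'; python3 st.py .603 .0957 .0453 9.93; python3 - <<'E'
from h import *
im,_=env.get_image('side'); cv2.imwrite('pics/s1.png',cv2.resize(im[150:350,200:400,::-1],None,fx=3,fy=3))
E
```

```text
time_s: 2.52
position: [0.6019, 0.0937, 0.1364]
tool_rot: [[-0.985, -0.003, 0.17], [-0.17, -0.0, -0.985], [0.003, -1.0, -0.0]]
ft_force: [0.6, -0.2, -0.1]
grip_width: 0.0465
t 2.52 p [0.6019 0.0937 0.1364] jawyaw -80.2 w 0.0465 F [ 0.6 -0.2 -0.1]
units [ 0.04  0.07 -3.04] turn 0.03
```

View pics/s1.png

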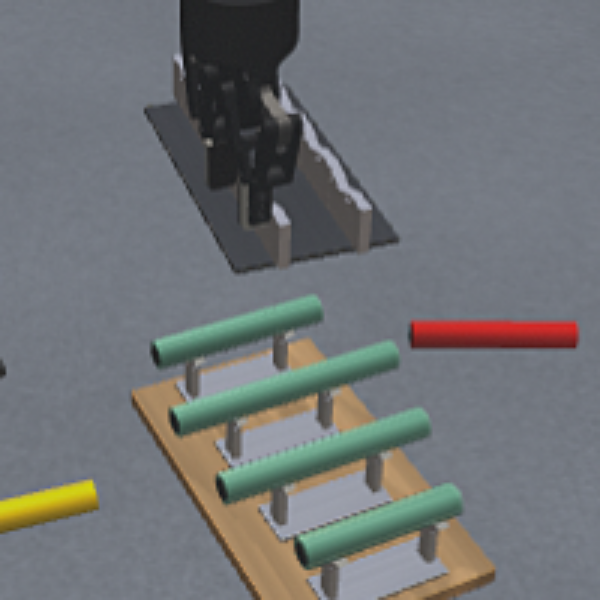

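The side crop shows the open fingers at crop (240,180), above tube B at (240,330), with the jaws across the tube. I'll lower them now.

```bash
python3 -m pendant '[[[0.04,0.07,-0.8],0,0.55],[[0,0,-0.8],0,0.55],[[0,0,-0.8],0,0.55],[[0,0,-0.6],0,0.55],[[0,0,0],0,0.55],[[0,0,0],0,0.55]]'; python3 st.py .603 .0957 .0453 9.93
```

```text
time_s: 3.07
position: [0.6047, 0.0963, 0.0486]
tool_rot: [[-0.985, 0.002, 0.171], [-0.171, -0.0, -0.985], [-0.002, -1.0, 0.0]]
ft_force: [-0.3, 0.4, 0.2]
grip_width: 0.0468
t 3.07 p [0.6047 0.0963 0.0486] jawyaw -80.17 w 0.0468 F [-0.3  0.4  0.2]
units [-0.06 -0.02 -0.11] turn 0.02
```

```bash
python3 -m pendant '[[[0,0,-0.05],0,0.4],[[0,0,0],0,0.3],[[0,0,0],0,0.2],[[0,0,0],0,0.1],[[0,0,0],0,0.1],[[0,0,0],0,0.1],[[0,0,0],0,0.1],[[0,0,0],0,0.1]]' 30; python3 -m pendant '[[[0,0,0.2],0,0.1],[[0,0,0.5],0,0.1],[[0,0,1],0,0.1],[[0,0,1],0,0.1],[[0,0,1],0,0.1],[[0,0,1],0,0.1],[[0,0,0.3],0,0.1],[[0,0,0],0,0.1],[[0,0,0],0,0.1]]'; python3 st.py .4892 -.0923 .2 2.96; python3 - <<'E'
from h import *
im,_=env.get_image('side'); cv2.imwrite('pics/s2.png',cv2.resize(im[100:350,200:400,::-1],None,fx=2.4,fy=2.4))
im,_=env.get_image('top')
for t in tubes('top',im,0.2,amin=50): print(t)
E
```

```text
time_s: 3.73
position: [0.6039, 0.0969, 0.0454]
tool_rot: [[-0.985, -0.0, 0.171], [-0.171, -0.0, -0.985], [0.0, -1.0, 0.0]]
ft_force: [-0.1, 0.1, 0.1]
grip_width: 0.0091
time_s: 4.48
position: [0.6036, 0.0969, 0.1949]
tool_rot: [[-0.985, -0.0, 0.171], [-0.171, 0.0, -0.985], [0.0, -1.0, -0.0]]
ft_force: [-0.3, 0.2, -1.0]
grip_width: 0.0087
t 4.48 p [0.6036 0.0969 0.1949] jawyaw -80.13 w 0.0087 F [-0.3  0.2 -1. ]
units [-3.81 -6.31  0.17] turn -1.38
(array([0.8309, 0.3331]), array([0.8319, 0.3322]), array([ 9. , 65.7]), 46.68, array([120.,  95.]), 76)
(array([0.5593, 0.2629]), array([0.559 , 0.2644]), array([16.2, 91.6]), 6.12, array([145., 220.]), 270)
(array([0.5586, 0.1385]), array([0.5586, 0.1386]), array([15.3, 61.7]), 9.93, array([206., 225.]), 214)
(array([0.5499, 0.1943]), array([0.5498, 0.1949]), array([10.3, 37.1]), 3.91, array([178., 231.]), 70)
```

View pics/s2.png

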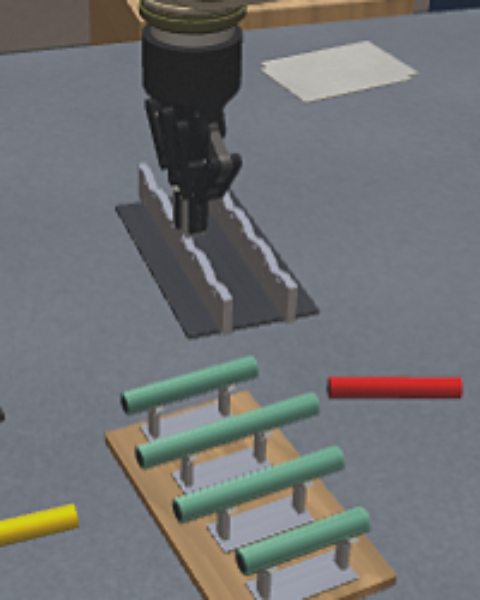

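The jaws closed on nothing (width 9 mm), and tube B still lies on its rest. I'll check where the fingertips appear in the image against the projected TCP.

```bash
python3 - <<'E'
from h import *
p=env.observe()['position']
print('side tcp',proj('side',p),'top',proj('top',p))
d=np.load('pics/top0d.npy');m=env.camera_model('top');R=np.array(m['R']);t=np.array(m['t']);C=-R.T@t
def pt(n,u,v,d):
    m=env.camera_model(n);R=np.array(m['R']);t=np.array(m['t'])
    q=cv2.undistortPoints(np.array([[[u,v]]],float),np.array(m['camera_matrix']),np.array(m['dist_coeffs'])).ravel()
    return R.T@(np.array([q[0],q[1],1])*d-t)
for u,v in[(146,224),(175,219),(205,218),(234,212),(160,250),(352,260),(350,300),(352,245)]: print((u,v),pt('top',u,v,d[v,u]).round(4))
ds=np.load('pics/side0d.npy')
for u,v in[(279,260),(295,279),(325,325),(300,200)]: print('side',(u,v),pt('side',u,v,ds[v,u]).round(4))
im,dd=env.get_image('side')
cv2.imwrite('pics/s3.png',cv2.resize(im[120:280,210:350,::-1],None,fx=4,fy=4))
for v in range(170,206,4): print(v,[pt('side',u,v,dd[v,u]).round(3).tolist() for u in(276,280)])
E
```

```text
side tcp [[278.76376901 210.64549476]] top [[227.14161572 204.66378412]]
(146, 224) [0.5679 0.3011 0.068 ]
(175, 219) [0.581  0.2322 0.0719]
(205, 218) [0.5848 0.1615 0.0736]
(234, 212) [0.6006 0.0941 0.0726]
(160, 250) [0.5082 0.2803 0.0115]
(352, 260) [ 0.4942 -0.1965  0.0058]
(350, 300) [ 0.3946 -0.1938 -0.0011]
(352, 245) [ 0.5301 -0.1885  0.0499]
side (279, 260) [0.6036 0.1051 0.0717]
side (295, 279) [0.5891 0.1744 0.073 ]
side (325, 325) [0.5737 0.3111 0.0731]
side (300, 200) [ 0.4617 -0.1845  0.0261]
170 [[0.615, 0.117, 0.299], [0.607, 0.115, 0.297]]
174 [[0.615, 0.117, 0.291], [0.608, 0.117, 0.29]]
178 [[0.614, 0.111, 0.279], [0.608, 0.119, 0.282]]
182 [[0.614, 0.114, 0.271], [0.611, 0.13, 0.28]]
186 [[0.612, 0.107, 0.258], [0.607, 0.115, 0.262]]
190 [[0.612, 0.107, 0.249], [0.607, 0.117, 0.254]]
194 [[0.613, 0.11, 0.242], [0.607, 0.118, 0.246]]
198 [[0.613, 0.11, 0.233], [0.605, 0.111, 0.232]]
202 [[0.533, -0.173, 0.038], [0.525, -0.163, 0.043]]
```

View pics/s3.png

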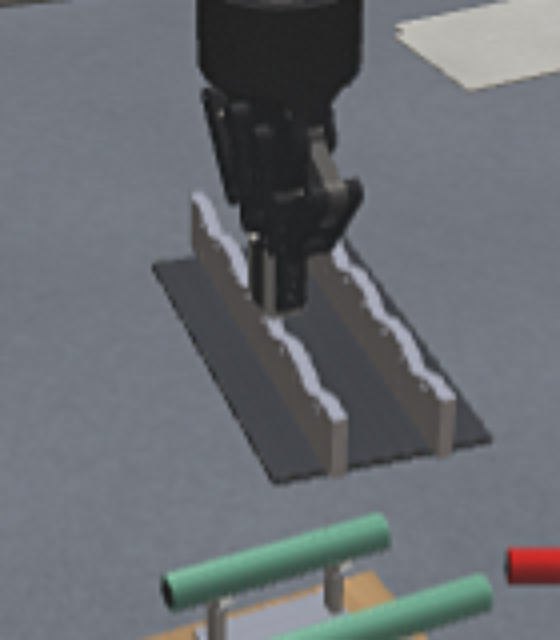

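The depth reading puts the real fingertips at z≈0.23 (pixel (280,199)), while the reported TCP of 0.195 projects to row 211. So the tips sit about 33 mm above what is reported, and the jaws closed just over the tube. I'll go lower and check the offset there before trusting it.

```bash
python3 -m pendant '[[[0,0,-1],0,0.55],[[0,0,-1],0,0.55],[[0,0,-1],0,0.55],[[0,0,-0.6],0,0.55],[[0,0,0],0,0.55],[[0,0,0],0,0.55],[[0,0,0],0,0.55]]'; python3 st.py; python3 - <<'E'
from h import *
p=np.array(env.observe()['position'])
im,dd=env.get_image('side')
o=im.copy()
R=np.array(env.observe()['tool_rot']);z=R[:,2]
for off,c in((0,(255,0,0)),(.033,(0,255,0))):
  for s in(-.0235,.0235):
    q=proj('side',p+s*z+[0,0,off])[0];cv2.circle(o,tuple(int(round(v*8)) for v in q),6,c,-1,shift=3)
cv2.imwrite('pics/s4.png',cv2.resize(o[150:290,220:340,::-1],None,fx=4.2,fy=4.2,interpolation=cv2.INTER_NEAREST))
m=env.camera_model('side');Rc=np.array(m['R']);t=np.array(m['t'])
vv,uu=np.mgrid[0:420,0:560]
q=cv2.undistortPoints(np.c_[uu.ravel(),vv.ravel()].astype(float).reshape(-1,1,2),np.array(m['camera_matrix']),np.array(m['dist_coeffs'])).reshape(-1,2)
W=(np.c_[q,np.ones(len(q))]*dd.ravel()[:,None]-t)@Rc
ok=(dd.ravel()>0)&(np.hypot(W[:,0]-p[0],W[:,1]-p[1])<.045)&(im.reshape(-1,3).max(1)<70)&(W[:,2]>.06)
Z=W[ok];i=np.argsort(Z[:,2])[:12];print(Z[i].round(3))
E
```

```text
time_s: 5.22
position: [0.6046, 0.0968, 0.0884]
tool_rot: [[-0.985, 0.001, 0.171], [-0.171, -0.0, -0.985], [-0.001, -1.0, 0.0]]
ft_force: [0.1, -0.1, 0.5]
grip_width: 0.0466
t 5.22 p [0.6046 0.0968 0.0884] jawyaw -80.13 w 0.0466 F [ 0.1 -0.1  0.5]
[[0.605 0.069 0.121]
 [0.609 0.074 0.126]
 [0.614 0.075 0.127]
 [0.618 0.074 0.127]
 [0.616 0.075 0.127]
 [0.604 0.074 0.127]
 [0.603 0.076 0.128]
 [0.607 0.075 0.128]
 [0.609 0.075 0.129]
 [0.6   0.073 0.129]
 [0.615 0.074 0.129]
 [0.602 0.074 0.129]]
```

View pics/s4.png

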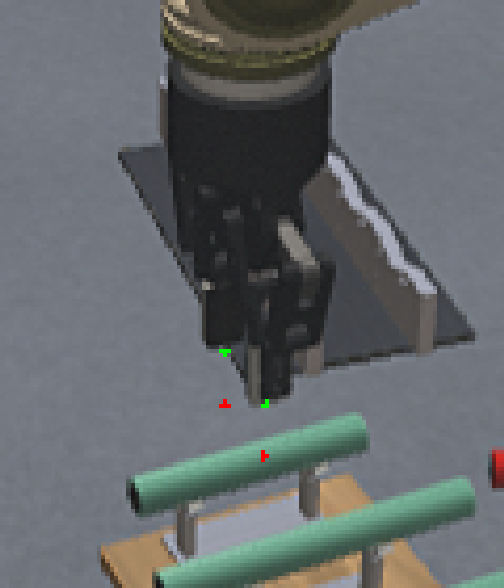

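The offset holds at this height: the green markers (+33 mm) sit at the fingertips, crop (225,350) and (265,403), and x and y agree. The TCP height I want therefore reads about 0.014 at grasp. I'll descend watching the force.

```bash
python3 -m pendant '[[[0,0,-0.8],0,0.55],[[0,0,-0.8],0,0.55],[[0,0,-0.4],0,0.55],[[0,0,-0.2],0,0.55],[[0,0,-0.2],0,0.55],[[0,0,0],0,0.55],[[0,0,0],0,0.55]]'; python3 st.py
```

```text
time_s: 5.85
position: [0.6046, 0.0969, 0.0164]
tool_rot: [[-0.985, 0.002, 0.171], [-0.171, -0.0, -0.985], [-0.002, -1.0, 0.0]]
ft_force: [0.1, 0.2, 0.4]
grip_width: 0.0469
t 5.85 p [0.6046 0.0969 0.0164] jawyaw -80.13 w 0.0469 F [0.1 0.2 0.4]
```

```bash
python3 -m pendant '[[[0,0,0],0,0.4],[[0,0,0],0,0.3],[[0,0,0],0,0.2],[[0,0,0],0,0.2],[[0,0,0],0,0.1],[[0,0,0],0,0.1],[[0,0,0],0,0.1],[[0,0,0],0,0.1]]' 30; python3 st.py;  python3 - <<'E'
from h import *
im,_=env.get_image('side'); cv2.imwrite('pics/s5.png',cv2.resize(im[170:310,220:340,::-1],None,fx=4,fy=4))
E
```

```text
time_s: 6.52
position: [0.6047, 0.0963, 0.0163]
tool_rot: [[-0.985, 0.002, 0.171], [-0.171, -0.001, -0.985], [-0.002, -1.0, 0.001]]
ft_force: [0.2, -3.3, 5.4]
grip_width: 0.0207
t 6.52 p [0.6047 0.0963 0.0163] jawyaw -80.14 w 0.0207 F [ 0.2 -3.3  5.4]
```

View pics/s5.png

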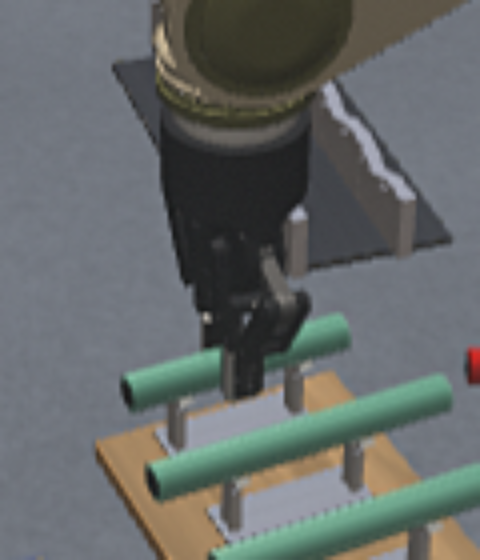

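The side crop shows tube B between the fingers, gripped at the middle (240,360), with width 21 mm. I'll lift it.

```bash
python3 -m pendant '[[[0,0,0.2],0,0.1],[[0,0,0.4],0,0.1],[[0,0,0.8],0,0.1],[[0,0,0.8],0,0.1],[[0,0,0.8],0,0.1],[[0,0,0.8],0,0.1],[[0,0,0.4],0,0.1],[[0,0,0],0,0.1],[[0,0,0],0,0.1]]' 40; python3 st.py .4892 -.0923 .146 2.96; python3 - <<'E'
from h import *
im,_=env.get_image('side'); cv2.imwrite('pics/s6.png',cv2.resize(im[120:300,220:340,::-1],None,fx=3.2,fy=3.2))
for t in tubes('side',im,0.2,amin=50): print(t)
E
```

```text
time_s: 7.32
position: [0.6037, 0.0972, 0.1413]
tool_rot: [[-0.985, 0.0, 0.172], [-0.172, 0.0, -0.985], [-0.0, -1.0, -0.0]]
ft_force: [-0.3, -0.4, -0.6]
grip_width: 0.0206
t 7.32 p [0.6037 0.0972 0.1413] jawyaw -80.12 w 0.0206 F [-0.3 -0.4 -0.6]
units [-3.82 -6.32  0.16] turn -1.38
(array([0.5657, 0.1039]), array([0.5646, 0.1062]), array([32.5, 57.8]), 29.2, array([299., 207.]), 194)
(array([0.6393, 0.117 ]), array([0.6394, 0.1167]), array([33.4, 65.4]), 23.96, array([264., 216.]), 252)
(array([0.6339, 0.3104]), array([0.6339, 0.3105]), array([ 21.9, 141.8]), 10.39, array([295., 279.]), 684)
(array([0.6303, 0.3666]), array([0.6303, 0.3664]), array([ 20.9, 126.5]), 10.12, array([308., 301.]), 671)
(array([0.8474, 0.3284]), array([0.8476, 0.3284]), array([ 4.1, 61.5]), -89.04, array([167., 310.]), 72)
(array([0.6189, 0.4214]), array([0.619 , 0.4208]), array([20.7, 91.1]), 9.77, array([327., 324.]), 554)
(array([0.8734, 0.387 ]), array([0.8734, 0.387 ]), array([ 4.4, 81.9]), -75.87, array([153., 341.]), 126)
(array([0.8538, 0.4031]), array([0.8535, 0.4031]), array([ 4.6, 76.1]), -85.73, array([168., 346.]), 106)
(array([0.8366, 0.4071]), array([0.837 , 0.4071]), array([ 2.8, 49. ]), 84.7, array([180., 347.]), 57)
```

View pics/s6.png

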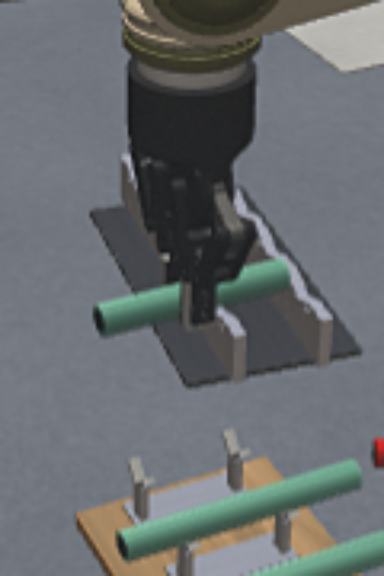

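Tube B is held level, and its rest is empty. I'll move it to the leftmost groove.

```bash
python3 -m pendant '[[[-0.2,-0.4,0],-0.1,0.1],[[-0.45,-0.75,0],-0.18,0.1],[[-0.45,-0.75,0],-0.18,0.1],[[-0.45,-0.75,0],-0.18,0.1],[[-0.45,-0.75,0],-0.18,0.1],[[-0.45,-0.75,0],-0.18,0.1],[[-0.45,-0.75,0],-0.18,0.1],[[-0.45,-0.75,0],-0.1,0.1],[[-0.42,-0.67,0],-0.1,0.1],[[0,0,0],0,0.1],[[0,0,0],0,0.1]]'; python3 st.py .4905 -.0923 .0063 2.96
```

```text
time_s: 8.28
position: [0.4897, -0.0936, 0.1406]
tool_rot: [[-0.999, -0.002, 0.049], [-0.049, 0.001, -0.999], [0.002, -1.0, -0.001]]
ft_force: [0.3, -0.6, -0.3]
grip_width: 0.0204
t 8.28 p [ 0.4897 -0.0936  0.1406] jawyaw -87.18 w 0.0204 F [ 0.3 -0.6 -0.3]
units [ 0.03  0.04 -4.48] turn 0.03
```

```bash
python3 -m pendant '[[[0.03,0.04,-0.4],0.03,0.1],[[0,0,-0.9],0,0.1],[[0,0,-0.9],0,0.1],[[0,0,-0.9],0,0.1],[[0,0,-0.6],0,0.1],[[0,0,-0.2],0,0.1],[[0,0,0],0,0.1],[[0,0,0],0,0.1]]'; python3 st.py .4905 -.0923 .0063 2.96; python3 - <<'E'
from h import *
im,_=env.get_image('side'); cv2.imwrite('pics/s7.png',cv2.resize(im[120:250,220:360,::-1],None,fx=4,fy=4))
im,_=env.get_image('top'); cv2.imwrite('pics/t7.png',cv2.resize(im[180:310,270:440,::-1],None,fx=4,fy=4))
for t in tubes('top',im,0.071,(285,180,430,310),amin=10): print(t)
E
```

```text
time_s: 8.95
position: [0.4921, -0.0913, 0.0248]
tool_rot: [[-0.998, 0.0, 0.055], [-0.055, -0.0, -0.998], [-0.0, -1.0, 0.0]]
ft_force: [0.7, -0.2, 0.1]
grip_width: 0.0208
t 8.95 p [ 0.4921 -0.0913  0.0248] jawyaw -86.85 w 0.0208 F [ 0.7 -0.2  0.1]
units [-0.05 -0.03 -0.62] turn -0.04
(array([ 0.4335, -0.0949]), array([ 0.4338, -0.0951]), array([11.4, 28.1]), 61.14, array([313., 285.]), 53)
```

View pics/s7.png

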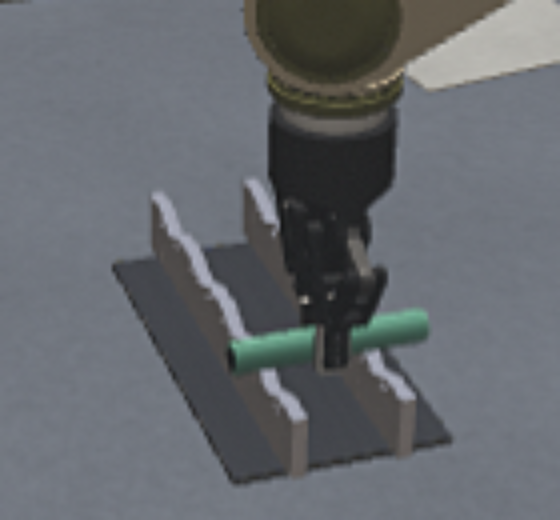

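View pics/t7.png

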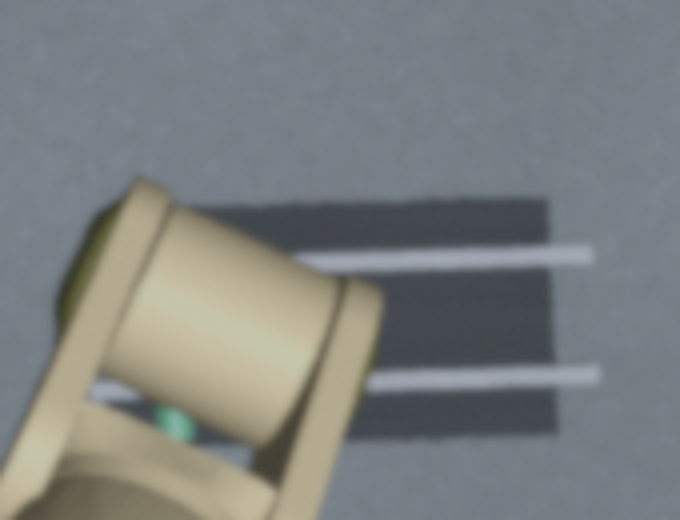

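Both views show the tube level about 18 mm over the leftmost groove (side crop (330,340), near end visible in the top crop at (175,422)). I'll lower it slowly.

```bash
python3 -m pendant '[[[-0.03,0,-0.2],0,0.1],[[0,0,-0.2],0,0.1],[[0,0,-0.1],0,0.1],[[0,0,0],0,0.1],[[0,0,0],0,0.1]]'; python3 st.py .4905 -.0923 .0063 2.96;python3 -m pendant '[[[0,0,-0.07],0,0.1],[[0,0,0],0,0.1],[[0,0,0],0,0.1]]'; python3 st.py .4905 -.0923 .0063 2.96
```

```text
time_s: 9.47
position: [0.4908, -0.0915, 0.0093]
tool_rot: [[-0.999, -0.0, 0.054], [-0.054, 0.0, -0.999], [0.0, -1.0, -0.0]]
ft_force: [-1.1, 0.2, -1.0]
grip_width: 0.0204
t 9.47 p [ 0.4908 -0.0915  0.0093] jawyaw -86.88 w 0.0204 F [-1.1  0.2 -1. ]
units [-0.01 -0.03 -0.1 ] turn -0.03
time_s: 9.72
position: [0.4908, -0.0915, 0.0073]
tool_rot: [[-0.999, -0.0, 0.054], [-0.054, -0.0, -0.999], [0.0, -1.0, 0.0]]
ft_force: [0.8, 0.5, -0.6]
grip_width: 0.0206
t 9.72 p [ 0.4908 -0.0915  0.0073] jawyaw -86.88 w 0.0206 F [ 0.8  0.5 -0.6]
units [-0.01 -0.03 -0.03] turn -0.03
```

```bash
for i in 1; do python3 -m pendant '[[[0,0,-0.04],0,0.1],[[0,0,0],0,0.1]]';  python3 -m pendant '[[[0,0,-0.04],0,0.1],[[0,0,0],0,0.1]]'; python3 st.py; python3 -m pendant '[[[0,0,-0.04],0,0.1],[[0,0,0],0,0.1]]'; done; python3 st.py; python3 - <<'E'
from h import *
im,_=env.get_image('side'); cv2.imwrite('pics/s8.png',cv2.resize(im[170:250,250:350,::-1],None,fx=6,fy=6))
E
```

```text
time_s: 9.88
position: [0.491, -0.0917, 0.0068]
tool_rot: [[-0.999, 0.001, 0.054], [-0.054, -0.0, -0.999], [-0.001, -1.0, 0.0]]
ft_force: [-0.9, 0.4, 7.8]
grip_width: 0.0205
time_s: 10.05
position: [0.4911, -0.0917, 0.0066]
tool_rot: [[-0.999, 0.001, 0.055], [-0.055, -0.001, -0.999], [-0.001, -1.0, 0.001]]
ft_force: [-6.1, 1.1, 18.7]
grip_width: 0.0206
t 10.05 p [ 0.4911 -0.0917  0.0066] jawyaw -86.86 w 0.0206 F [-6.1  1.1 18.7]
time_s: 10.22
position: [0.4912, -0.0918, 0.0065]
tool_rot: [[-0.998, 0.002, 0.055], [-0.055, -0.001, -0.998], [-0.002, -1.0, 0.002]]
ft_force: [-10.2, 3.1, 32.2]
grip_width: 0.0205
t 10.22 p [ 0.4912 -0.0918  0.0065] jawyaw -86.86 w 0.0205 F [-10.2   3.1  32.2]
```

View pics/s8.png

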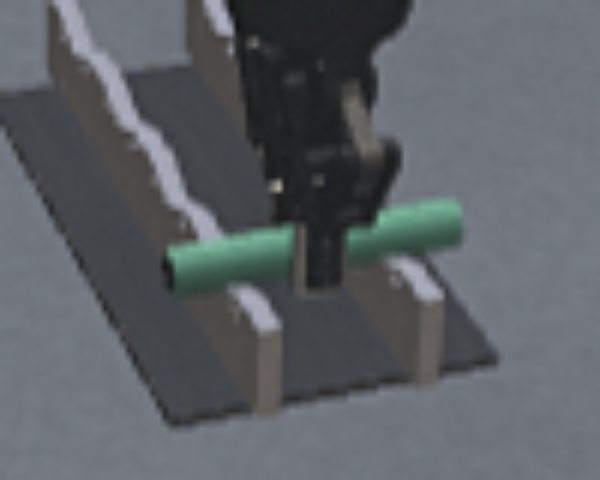

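The tube touches the bottom at a reported z of 0.007, as predicted. I'll take off the pressure, open slowly and rise.

```bash
python3 -m pendant '[[[0,0,0.08],0,0.15],[[0,0,0],0,0.15],[[0,0,0],0,0.25],[[0,0,0],0,0.3],[[0,0,0],0,0.35],[[0,0,0],0,0.45],[[0,0,0],0,0.5],[[0,0,0],0,0.5]]' 20; python3 st.py; python3 -m pendant '[[[0,0,0.2],0,0.5],[[0,0,0.6],0,0.5],[[0,0,1],0,0.5],[[0,0,1],0,0.5],[[0,0,1],0,0.5],[[0,0,1],0,0.5],[[0,0,0],0,0.5]]'; python3 st.py .5875 .1645 .136 9.93; python3 - <<'E'
from h import *
im,_=env.get_image('side'); cv2.imwrite('pics/s9.png',cv2.resize(im[130:260,230:380,::-1],None,fx=4.5,fy=4.5))
E
```

```text
time_s: 10.93
position: [0.4907, -0.0915, 0.0059]
tool_rot: [[-0.999, -0.0, 0.054], [-0.054, 0.0, -0.999], [0.0, -1.0, -0.0]]
ft_force: [-0.7, 0.4, 0.0]
grip_width: 0.0425
t 10.93 p [ 0.4907 -0.0915  0.0059] jawyaw -86.89 w 0.0425 F [-0.7  0.4  0. ]
time_s: 11.52
position: [0.4931, -0.0924, 0.1559]
tool_rot: [[-0.998, 0.009, 0.055], [-0.055, -0.004, -0.998], [-0.009, -1.0, 0.005]]
ft_force: [0.3, 0.4, 0.7]
grip_width: 0.0427
t 11.52 p [ 0.4931 -0.0924  0.1559] jawyaw -86.87 w 0.0427 F [0.3 0.4 0.7]
units [ 3.15  8.56 -0.66] turn 1.36
```

View pics/s9.png

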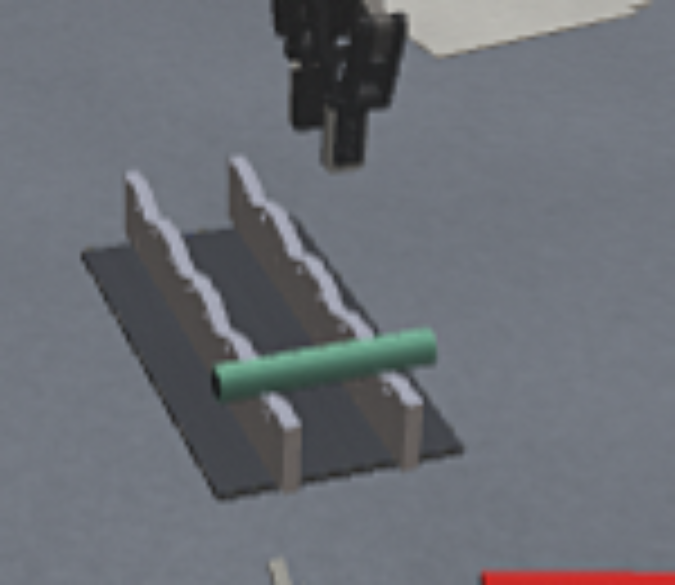

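Tube B lies in the leftmost groove (crop (325,365)). Next is tube D, at (0.586, 0.164).

```bash
python3 -m pendant '[[[0.32,0.85,0],0.14,0.5],[[0.32,0.85,0],0.14,0.5],[[0.32,0.85,0],0.14,0.5],[[0.32,0.85,0],0.14,0.5],[[0.32,0.85,0],0.14,0.5],[[0.32,0.85,0],0.14,0.5],[[0.32,0.85,0],0.14,0.5],[[0.32,0.85,0],0.14,0.5],[[0.32,0.85,0],0.14,0.5],[[0.32,0.87,0],0.11,0.5],[[0,0,0],0,0.5],[[0,0,0],0,0.5]]'; python3 st.py .586 .164 .0163 9.93
python3 - <<'E'
from h import *
im,_=env.get_image('top'); 
for t in tubes('top',im,0.054,(285,180,430,310),amin=10): print(t)
E
```

```text
time_s: 12.57
position: [0.5863, 0.1651, 0.1487]
tool_rot: [[-0.985, -0.002, 0.175], [-0.175, -0.0, -0.985], [0.002, -1.0, -0.0]]
ft_force: [1.0, -0.2, -0.8]
grip_width: 0.0424
t 12.57 p [0.5863 0.1651 0.1487] jawyaw -79.92 w 0.0424 F [ 1.  -0.2 -0.8]
units [-0.01 -0.04 -4.41] turn -0.03
(array([ 0.4878, -0.0923]), array([ 0.4878, -0.0924]), array([ 24.1, 133.1]), 2.87, array([312., 262.]), 537)
```

```bash
python3 -m pendant '[[[0,-0.03,-0.6],0,0.5],[[0,0,-0.9],0,0.5],[[0,0,-0.9],0,0.5],[[0,0,-0.9],0,0.5],[[0,0,-0.6],0,0.5],[[0,0,-0.3],0,0.5],[[0,0,-0.2],0,0.5],[[0,0,0],0,0.5],[[0,0,0],0,0.5]]'; python3 st.py .586 .164 .0163 9.93; python3 - <<'E'
from h import *
im,_=env.get_image('side'); cv2.imwrite('pics/s10.png',cv2.resize(im[190:340,230:380,::-1],None,fx=4,fy=4))
E
```

```text
time_s: 13.37
position: [0.5873, 0.1629, 0.019]
tool_rot: [[-0.985, 0.001, 0.173], [-0.173, 0.0, -0.985], [-0.001, -1.0, 0.0]]
ft_force: [0.2, 0.6, 0.0]
grip_width: 0.0425
t 13.37 p [0.5873 0.1629 0.019 ] jawyaw -80.06 w 0.0425 F [0.2 0.6 0. ]
units [-0.04  0.04 -0.09] turn -0.0
```

View pics/s10.png

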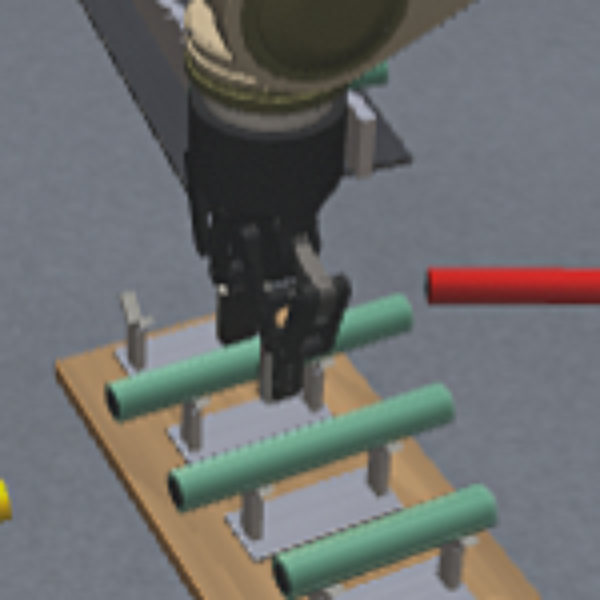

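The fingers straddle tube D at crop (270,365), clear of its neighbour. I'll close and lift.

```bash
python3 -m pendant '[[[-0.04,0.03,-0.08],0,0.4],[[0,0,0],0,0.3],[[0,0,0],0,0.2],[[0,0,0],0,0.2],[[0,0,0],0,0.1],[[0,0,0],0,0.1],[[0,0,0],0,0.1],[[0,0,0],0,0.1]]' 40; python3 st.py; python3 -m pendant '[[[0,0,0.2],0,0.1],[[0,0,0.4],0,0.1],[[0,0,0.8],0,0.1],[[0,0,0.8],0,0.1],[[0,0,0.8],0,0.1],[[0,0,0.8],0,0.1],[[0,0,0.4],0,0.1],[[0,0,0],0,0.1],[[0,0,0],0,0.1]]' 40; python3 st.py .4935 -.1622 .146 2.96;python3 - <<'E'
from h import *
im,_=env.get_image('side'); cv2.imwrite('pics/s11.png',cv2.resize(im[130:340,230:380,::-1],None,fx=2.8,fy=2.8))
E
```

```text
time_s: 14.08
position: [0.5857, 0.1641, 0.0162]
tool_rot: [[-0.985, 0.001, 0.173], [-0.173, -0.0, -0.985], [-0.0, -1.0, 0.0]]
ft_force: [-1.4, -1.0, 5.8]
grip_width: 0.0204
t 14.08 p [0.5857 0.1641 0.0162] jawyaw -80.03 w 0.0204 F [-1.4 -1.   5.8]
time_s: 14.83
position: [0.5856, 0.1641, 0.1417]
tool_rot: [[-0.985, 0.0, 0.173], [-0.173, 0.0, -0.985], [-0.0, -1.0, -0.0]]
ft_force: [-0.5, -1.0, -1.3]
grip_width: 0.0203
t 14.83 p [0.5856 0.1641 0.1417] jawyaw -80.03 w 0.0203 F [-0.5 -1.  -1.3]
units [ -3.07 -10.88   0.14] turn -1.4
```

View pics/s11.png

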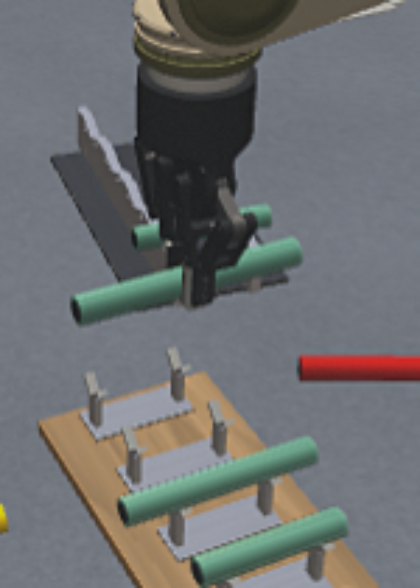

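```bash
python3 -m pendant '[[[-0.15,-0.5,0],-0.1,0.1],[[-0.26,-0.9,0],-0.15,0.1],[[-0.26,-0.9,0],-0.15,0.1],[[-0.26,-0.95,0],-0.15,0.1],[[-0.26,-0.95,0],-0.15,0.1],[[-0.27,-0.95,0],-0.15,0.1],[[-0.27,-0.95,0],-0.15,0.1],[[-0.27,-0.95,0],-0.1,0.1],[[-0.27,-0.95,0],-0.1,0.1],[[-0.27,-0.95,0],-0.1,0.1],[[-0.27,-0.95,0],-0.1,0.1],[[-0.25,-0.98,0],-0.1,0.1]]'; python3 -m pendant '[[[0,0,0],0,0.1],[[0,0,0],0,0.1],[[0,0,0],0,0.1]]'; python3 st.py .4937 -.1622 .0068 2.96
```

```text
time_s: 15.88
position: [0.4926, -0.1632, 0.1403]
tool_rot: [[-0.999, -0.002, 0.043], [-0.043, 0.002, -0.999], [0.002, -1.0, -0.002]]
ft_force: [1.4, 0.1, -0.3]
grip_width: 0.0202
time_s: 16.13
position: [0.4934, -0.1617, 0.1407]
tool_rot: [[-0.999, -0.002, 0.043], [-0.043, 0.001, -0.999], [0.002, -1.0, -0.001]]
ft_force: [0.2, 0.3, -1.4]
grip_width: 0.0204
t 16.13 p [ 0.4934 -0.1617  0.1407] jawyaw -87.54 w 0.0204 F [ 0.2  0.3 -1.4]
units [ 0.01 -0.02 -4.46] turn 0.1
```

```bash
python3 -m pendant '[[[0.01,-0.02,-0.4],0.1,0.1],[[0,0,-0.9],0,0.1],[[0,0,-0.9],0,0.1],[[0,0,-0.9],0,0.1],[[0,0,-0.6],0,0.1],[[0,0,-0.2],0,0.1],[[0,0,-0.2],0,0.1],[[0,0,0],0,0.1],[[0,0,0],0,0.1]]'; python3 st.py .4937 -.1622 .0068 2.96; python3 - <<'E'
from h import *
im,_=env.get_image('side'); cv2.imwrite('pics/s12.png',cv2.resize(im[150:250,230:360,::-1],None,fx=5,fy=5))
E
```

```text
time_s: 16.88
position: [0.4947, -0.1628, 0.0194]
tool_rot: [[-0.999, 0.001, 0.052], [-0.052, -0.001, -0.999], [-0.001, -1.0, 0.001]]
ft_force: [0.3, -0.3, -0.9]
grip_width: 0.02
t 16.88 p [ 0.4947 -0.1628  0.0194] jawyaw -87.0 w 0.02 F [ 0.3 -0.3 -0.9]
units [-0.03  0.02 -0.42] turn -0.01
```

View pics/s12.png

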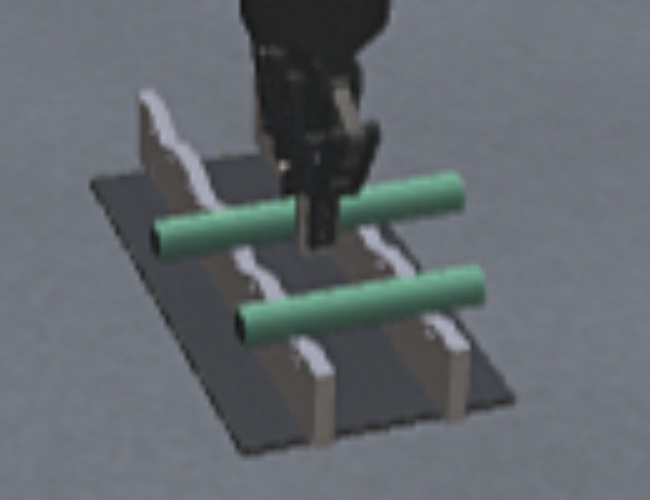

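Tube D hangs level just above the second groove from the left (crop (310,215)), parallel to tube B. I'll lower it the rest of the way.

```bash
python3 -m pendant '[[[-0.02,0.01,-0.15],0,0.1],[[0,0,-0.12],0,0.1],[[0,0,-0.06],0,0.1],[[0,0,0],0,0.1],[[0,0,0],0,0.1]]'; python3 st.py;python3 -m pendant '[[[0,0,-0.05],0,0.1],[[0,0,0],0,0.1],[[0,0,0],0,0.1]]'; python3 st.py
```

```text
time_s: 17.35
position: [0.4935, -0.1627, 0.0088]
tool_rot: [[-0.999, -0.0, 0.052], [-0.052, 0.0, -0.999], [0.0, -1.0, -0.0]]
ft_force: [-0.5, -0.1, -1.4]
grip_width: 0.0209
t 17.35 p [ 0.4935 -0.1627  0.0088] jawyaw -87.04 w 0.0209 F [-0.5 -0.1 -1.4]
time_s: 17.6
position: [0.4935, -0.1626, 0.0073]
tool_rot: [[-0.999, -0.0, 0.052], [-0.052, 0.0, -0.999], [0.0, -1.0, -0.0]]
ft_force: [-0.1, 0.1, -0.1]
grip_width: 0.0206
t 17.6 p [ 0.4935 -0.1626  0.0073] jawyaw -87.03 w 0.0206 F [-0.1  0.1 -0.1]
```

```bash
python3 -m pendant '[[[0,0,-0.03],0,0.1],[[0,0,0],0,0.1]]'; python3 -m pendant '[[[0,0,-0.03],0,0.1],[[0,0,0],0,0.1]]';python3 st.py
```

```text
time_s: 17.77
position: [0.4937, -0.1627, 0.0069]
tool_rot: [[-0.999, 0.001, 0.052], [-0.052, -0.0, -0.999], [-0.0, -1.0, 0.0]]
ft_force: [-1.4, -0.3, 4.2]
grip_width: 0.0208
time_s: 17.93
position: [0.4937, -0.1627, 0.0067]
tool_rot: [[-0.999, 0.001, 0.052], [-0.052, -0.001, -0.999], [-0.001, -1.0, 0.001]]
ft_force: [-3.7, 2.4, 12.1]
grip_width: 0.0207
t 17.93 p [ 0.4937 -0.1627  0.0067] jawyaw -87.02 w 0.0207 F [-3.7  2.4 12.1]
```

Tube D is in contact. I'll release it and go to tube C at (0.582, 0.2345).

```bash
python3 -m pendant '[[[0,0,0.04],0,0.15],[[0,0,0],0,0.15],[[0,0,0],0,0.25],[[0,0,0],0,0.3],[[0,0,0],0,0.35],[[0,0,0],0,0.45],[[0,0,0],0,0.5],[[0,0,0],0,0.5]]' 20; python3 st.py; python3 -m pendant '[[[0,0,0.2],0,0.5],[[0,0,0.6],0,0.5],[[0,0,1],0,0.5],[[0,0,1],0,0.5],[[0,0,1],0,0.5],[[0,0,1],0,0.5],[[0,0,0],0,0.5],[[0,0,0],0,0.5],[[0,0,0],0,0.5]]'; python3 st.py .582 .2345 .016 9.93
```

```text
time_s: 18.6
position: [0.4935, -0.1627, 0.0066]
tool_rot: [[-0.999, -0.0, 0.052], [-0.052, 0.0, -0.999], [0.0, -1.0, -0.0]]
ft_force: [0.4, 0.2, -0.2]
grip_width: 0.0426
t 18.6 p [ 0.4935 -0.1627  0.0066] jawyaw -87.03 w 0.0426 F [ 0.4  0.2 -0.2]
time_s: 19.35
position: [0.4931, -0.1624, 0.1503]
tool_rot: [[-0.999, -0.001, 0.052], [-0.052, 0.0, -0.999], [0.001, -1.0, -0.0]]
ft_force: [0.2, 0.4, 0.9]
grip_width: 0.043
t 19.35 p [ 0.4931 -0.1624  0.1503] jawyaw -87.03 w 0.043 F [0.2 0.4 0.9]
units [ 2.96 13.23 -4.48] turn 1.39
```

```bash
python3 -m pendant '[[[0.21,0.95,0],0.12,0.5],[[0.21,0.95,0],0.12,0.5],[[0.21,0.95,0],0.12,0.5],[[0.21,0.95,0],0.12,0.5],[[0.21,0.95,0],0.12,0.5],[[0.21,0.95,0],0.12,0.5],[[0.21,0.95,0],0.12,0.5],[[0.21,0.95,0],0.12,0.5],[[0.21,0.95,0],0.12,0.5],[[0.21,0.95,0],0.12,0.5],[[0.21,0.95,0],0.12,0.5],[[0.21,0.95,0],0.07,0.5]]';  python3 -m pendant '[[[0.21,0.95,0],0,0.5],[[0.22,0.89,0],0,0.5],[[0,0,0],0,0.5],[[0,0,0],0,0.5],[[0,0,0],0,0.5]]'; python3 st.py .582 .2345 .016 9.93
python3 - <<'E'
from h import *
im,_=env.get_image('top'); 
for t in tubes('top',im,0.054,(285,180,430,310),amin=10): print(t)
E
```

```text
time_s: 20.35
position: [0.5686, 0.1808, 0.1491]
tool_rot: [[-0.985, -0.003, 0.173], [-0.173, -0.0, -0.985], [0.003, -1.0, -0.0]]
ft_force: [1.0, -0.6, 0.4]
grip_width: 0.0426
time_s: 20.77
position: [0.5815, 0.2341, 0.1495]
tool_rot: [[-0.985, -0.002, 0.172], [-0.172, -0.001, -0.985], [0.002, -1.0, 0.0]]
ft_force: [-0.8, -0.7, 0.2]
grip_width: 0.0426
t 20.77 p [0.5815 0.2341 0.1495] jawyaw -80.08 w 0.0426 F [-0.8 -0.7  0.2]
units [ 0.02  0.01 -4.45] turn 0.0
(array([ 0.4929, -0.1624]), array([ 0.4929, -0.1626]), array([ 24.2, 169. ]), 2.86, array([341., 260.]), 675)
(array([ 0.4878, -0.0925]), array([ 0.4878, -0.0925]), array([ 24.1, 133.2]), 2.88, array([312., 262.]), 537)
```

Tube D sits at (0.4929, -0.1624) against a target of (0.4928, -0.1622). I'll descend onto tube C.

```bash
python3 -m pendant '[[[0,0,-0.6],0,0.5],[[0,0,-0.9],0,0.5],[[0,0,-0.9],0,0.5],[[0,0,-0.9],0,0.5],[[0,0,-0.6],0,0.5],[[0,0,-0.3],0,0.5],[[0,0,-0.2],0,0.5],[[0,0,0],0,0.5],[[0,0,0],0,0.5]]'; python3 st.py .582 .2345 .016 9.93; python3 - <<'E'
from h import *
im,_=env.get_image('side'); cv2.imwrite('pics/s13.png',cv2.resize(im[210:350,240:390,::-1],None,fx=4,fy=4))
E
```

```text
time_s: 21.57
position: [0.5826, 0.2343, 0.0197]
tool_rot: [[-0.985, 0.001, 0.172], [-0.172, 0.0, -0.985], [-0.001, -1.0, -0.0]]
ft_force: [-0.6, 0.1, -0.2]
grip_width: 0.0425
t 21.57 p [0.5826 0.2343 0.0197] jawyaw -80.11 w 0.0425 F [-0.6  0.1 -0.2]
units [-0.02  0.01 -0.12] turn 0.01
```

View pics/s13.png

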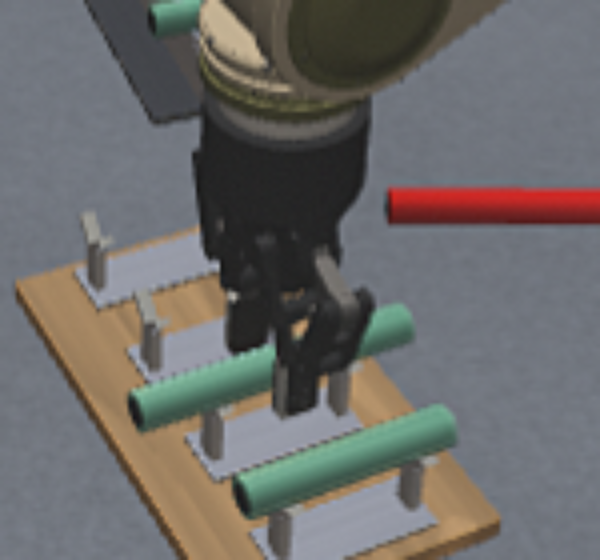

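The fingers straddle tube C (crop (280,370)).

```bash
python3 -m pendant '[[[-0.02,0,-0.12],0,0.4],[[0,0,0],0,0.3],[[0,0,0],0,0.2],[[0,0,0],0,0.2],[[0,0,0],0,0.1],[[0,0,0],0,0.1],[[0,0,0],0,0.1],[[0,0,0],0,0.1]]' 40; python3 st.py; python3 -m pendant '[[[0,0,0.2],0,0.1],[[0,0,0.4],0,0.1],[[0,0,0.8],0,0.1],[[0,0,0.8],0,0.1],[[0,0,0.8],0,0.1],[[0,0,0.8],0,0.1],[[0,0,0.4],0,0.1],[[0,0,0],0,0.1],[[0,0,0],0,0.1]]' 40; python3 st.py .4972 -.2322 .146 2.96;python3 - <<'E'
from h import *
im,_=env.get_image('side'); cv2.imwrite('pics/s14.png',cv2.resize(im[150:350,230:390,::-1],None,fx=2.8,fy=2.8))
E
```

```text
time_s: 22.28
position: [0.5816, 0.2345, 0.0155]
tool_rot: [[-0.985, 0.001, 0.172], [-0.172, -0.0, -0.985], [-0.001, -1.0, 0.0]]
ft_force: [-1.0, -2.8, 5.0]
grip_width: 0.0207
t 22.28 p [0.5816 0.2345 0.0155] jawyaw -80.08 w 0.0207 F [-1.  -2.8  5. ]
time_s: 23.03
position: [0.5813, 0.2348, 0.141]
tool_rot: [[-0.985, 0.0, 0.172], [-0.172, 0.0, -0.985], [-0.0, -1.0, -0.0]]
ft_force: [-0.3, -0.0, -0.7]
grip_width: 0.0209
t 23.03 p [0.5813 0.2348 0.141 ] jawyaw -80.07 w 0.0209 F [-0.3 -0.  -0.7]
units [ -2.8  -15.57   0.17] turn -1.39
```

View pics/s14.png

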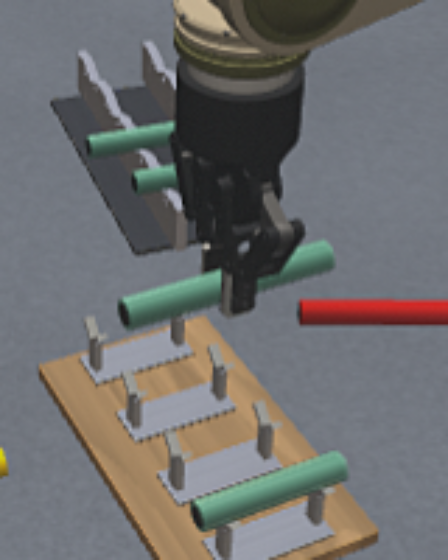

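```bash
python3 -m pendant '[[[-0.1,-0.5,0],-0.1,0.1],[[-0.17,-0.92,0],-0.12,0.1],[[-0.17,-0.92,0],-0.12,0.1],[[-0.17,-0.92,0],-0.12,0.1],[[-0.17,-0.92,0],-0.12,0.1],[[-0.17,-0.92,0],-0.12,0.1],[[-0.17,-0.92,0],-0.12,0.1],[[-0.17,-0.92,0],-0.12,0.1],[[-0.17,-0.92,0],-0.12,0.1],[[-0.17,-0.92,0],-0.12,0.1],[[-0.17,-0.92,0],-0.12,0.1],[[-0.17,-0.92,0],-0.09,0.1]]'; python3 -m pendant '[[[-0.17,-0.92,0],0,0.1],[[-0.17,-0.92,0],0,0.1],[[-0.17,-0.92,0],0,0.1],[[-0.17,-0.92,0],0,0.1],[[-0.15,-0.92,0],0,0.1],[[0,-0.35,0],0,0.1],[[0,0,0],0,0.1],[[0,0,0],0,0.1],[[0,0,0],0,0.1]]'; python3 st.py .4967 -.2322 .0068 2.96
```

```text
time_s: 24.08
position: [0.5213, -0.085, 0.1396]
tool_rot: [[-0.999, -0.003, 0.051], [-0.051, 0.001, -0.999], [0.003, -1.0, -0.001]]
ft_force: [1.1, -0.4, -0.2]
grip_width: 0.0206
time_s: 24.83
position: [0.4974, -0.2311, 0.1406]
tool_rot: [[-0.999, -0.001, 0.053], [-0.053, 0.001, -0.999], [0.001, -1.0, -0.001]]
ft_force: [0.5, 0.4, 0.2]
grip_width: 0.0205
t 24.83 p [ 0.4974 -0.2311  0.1406] jawyaw -86.97 w 0.0205 F [0.5 0.4 0.2]
units [-0.02 -0.04 -4.46] turn -0.01
```

```bash
python3 -m pendant '[[[-0.02,-0.03,-0.4],0,0.1],[[0,0,-0.9],0,0.1],[[0,0,-0.9],0,0.1],[[0,0,-0.9],0,0.1],[[0,0,-0.6],0,0.1],[[0,0,-0.2],0,0.1],[[0,0,-0.2],0,0.1],[[0,0,0],0,0.1],[[0,0,0],0,0.1],[[0,0,0],0,0.1]]'; python3 st.py .4967 -.2322 .0068 2.96; python3 - <<'E'
from h import *
im,_=env.get_image('side'); cv2.imwrite('pics/s15.png',cv2.resize(im[140:250,230:360,::-1],None,fx=5,fy=5))
E
```

```text
time_s: 25.67
position: [0.4975, -0.2336, 0.0193]
tool_rot: [[-0.999, 0.002, 0.052], [-0.052, -0.001, -0.999], [-0.002, -1.0, 0.001]]
ft_force: [-0.4, -0.0, -0.1]
grip_width: 0.0208
t 25.67 p [ 0.4975 -0.2336  0.0193] jawyaw -87.01 w 0.0208 F [-0.4 -0.  -0.1]
units [-0.03  0.05 -0.42] turn -0.01
```

View pics/s15.png

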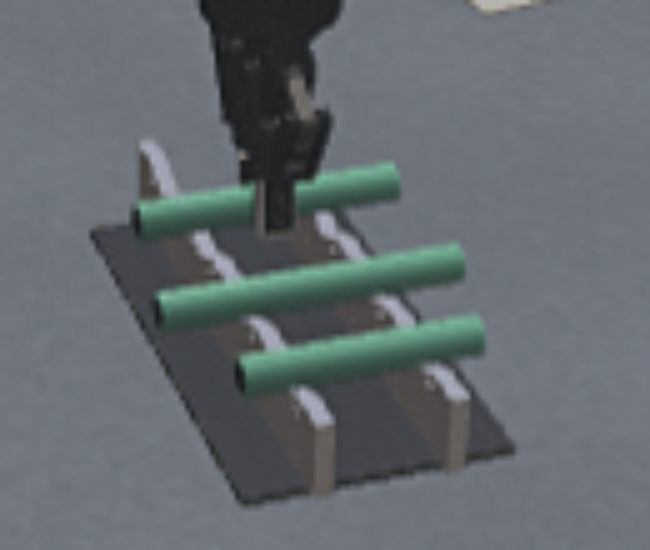

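Tube C is above the third groove (crop (265,200)). I'll lower it.

```bash
python3 -m pendant '[[[-0.02,0.04,-0.15],0,0.1],[[0,0,-0.12],0,0.1],[[0,0,-0.06],0,0.1],[[0,0,-0.03],0,0.1],[[0,0,0],0,0.1],[[0,0,0],0,0.1]]'; python3 st.py;python3 -m pendant '[[[0,0,-0.03],0,0.1],[[0,0,0],0,0.1],[[0,0,0],0,0.1]]'; python3 st.py
```

```text
time_s: 26.22
position: [0.4963, -0.2323, 0.0073]
tool_rot: [[-0.999, 0.0, 0.052], [-0.052, -0.0, -0.999], [-0.0, -1.0, 0.0]]
ft_force: [0.5, -0.3, -0.7]
grip_width: 0.0203
t 26.22 p [ 0.4963 -0.2323  0.0073] jawyaw -87.03 w 0.0203 F [ 0.5 -0.3 -0.7]
time_s: 26.47
position: [0.4962, -0.2323, 0.0064]
tool_rot: [[-0.999, 0.0, 0.052], [-0.052, -0.0, -0.999], [-0.0, -1.0, 0.0]]
ft_force: [0.0, 0.4, -0.7]
grip_width: 0.0204
t 26.47 p [ 0.4962 -0.2323  0.0064] jawyaw -87.03 w 0.0204 F [ 0.   0.4 -0.7]
```

```bash
python3 -m pendant '[[[0,0,-0.03],0,0.1],[[0,0,0],0,0.1]]'; python3 -m pendant '[[[0,0,-0.03],0,0.1],[[0,0,0],0,0.1]]';python3 st.py
```

```text
time_s: 26.63
position: [0.4964, -0.2323, 0.006]
tool_rot: [[-0.999, 0.0, 0.052], [-0.052, -0.0, -0.999], [-0.0, -1.0, 0.0]]
ft_force: [-1.1, 0.3, 4.2]
grip_width: 0.0205
time_s: 26.8
position: [0.4964, -0.2324, 0.0058]
tool_rot: [[-0.999, 0.001, 0.052], [-0.052, -0.001, -0.999], [-0.001, -1.0, 0.001]]
ft_force: [-4.2, 1.8, 11.9]
grip_width: 0.0209
t 26.8 p [ 0.4964 -0.2324  0.0058] jawyaw -87.02 w 0.0209 F [-4.2  1.8 11.9]
```

Tube C is in contact. I'll release it and go to tube A at (0.5684, 0.3033).

```bash
python3 -m pendant '[[[0,0,0.04],0,0.15],[[0,0,0],0,0.15],[[0,0,0],0,0.25],[[0,0,0],0,0.3],[[0,0,0],0,0.35],[[0,0,0],0,0.45],[[0,0,0],0,0.5],[[0,0,0],0,0.5]]' 20; python3 st.py; python3 -m pendant '[[[0,0,0.2],0,0.5],[[0,0,0.6],0,0.5],[[0,0,1],0,0.5],[[0,0,1],0,0.5],[[0,0,1],0,0.5],[[0,0,1],0,0.5],[[0,0,0],0,0.5],[[0,0,0],0,0.5],[[0,0,0],0,0.5]]'; python3 st.py .5684 .3033 .016 9.95
```

```text
time_s: 27.47
position: [0.4962, -0.2322, 0.0057]
tool_rot: [[-0.999, -0.0, 0.052], [-0.052, 0.0, -0.999], [0.0, -1.0, -0.0]]
ft_force: [-0.3, -0.5, 0.2]
grip_width: 0.0428
t 27.47 p [ 0.4962 -0.2322  0.0057] jawyaw -87.03 w 0.0428 F [-0.3 -0.5  0.2]
time_s: 28.22
position: [0.4959, -0.2319, 0.1494]
tool_rot: [[-0.999, -0.001, 0.052], [-0.052, 0.001, -0.999], [0.001, -1.0, -0.001]]
ft_force: [-0.7, 0.3, -1.1]
grip_width: 0.0425
t 28.22 p [ 0.4959 -0.2319  0.1494] jawyaw -87.03 w 0.0425 F [-0.7  0.3 -1.1]
units [ 2.42 17.84 -4.45] turn 1.4
```

```bash
python3 -m pendant '[[[0.12,0.9,0],0.12,0.5],[[0.12,0.9,0],0.12,0.5],[[0.12,0.9,0],0.12,0.5],[[0.12,0.9,0],0.12,0.5],[[0.12,0.9,0],0.12,0.5],[[0.12,0.9,0],0.12,0.5],[[0.12,0.9,0],0.12,0.5],[[0.12,0.9,0],0.12,0.5],[[0.12,0.9,0],0.12,0.5],[[0.12,0.9,0],0.12,0.5],[[0.12,0.9,0],0.12,0.5],[[0.12,0.9,0],0.08,0.5]]';  python3 -m pendant '[[[0.12,0.9,0],0,0.5],[[0.12,0.9,0],0,0.5],[[0.12,0.9,0],0,0.5],[[0.12,0.9,0],0,0.5],[[0.12,0.9,0],0,0.5],[[0.12,0.9,0],0,0.5],[[0.12,0.9,0],0,0.5],[[0.12,0.75,0],0,0.5],[[0,0,0],0,0.5],[[0,0,0],0,0.5],[[0,0,0],0,0.5]]'; python3 st.py .5684 .3033 .016 9.95
python3 - <<'E'
from h import *
im,_=env.get_image('top'); 
for t in tubes('top',im,0.054,(285,180,430,310),amin=10): print(t)
E
```

```text
time_s: 29.22
position: [0.5387, 0.0931, 0.1484]
tool_rot: [[-0.985, -0.003, 0.174], [-0.174, 0.0, -0.985], [0.003, -1.0, -0.001]]
ft_force: [0.5, -0.3, 0.7]
grip_width: 0.0425
time_s: 30.13
position: [0.5678, 0.3026, 0.1486]
tool_rot: [[-0.985, -0.002, 0.173], [-0.173, -0.001, -0.985], [0.002, -1.0, 0.001]]
ft_force: [-0.6, -0.5, 0.0]
grip_width: 0.0426
t 30.13 p [0.5678 0.3026 0.1486] jawyaw -80.04 w 0.0426 F [-0.6 -0.5  0. ]
units [ 0.02  0.02 -4.42] turn -0.0
(array([ 0.4929, -0.1624]), array([ 0.4929, -0.1625]), array([ 24.2, 169.1]), 2.83, array([341., 260.]), 679)
(array([ 0.4954, -0.2325]), array([ 0.4954, -0.2324]), array([ 23.2, 148. ]), 2.87, array([370., 260.]), 588)
(array([ 0.4878, -0.0928]), array([ 0.4878, -0.0925]), array([ 23.8, 132.7]), 2.81, array([312., 262.]), 535)
```

```bash
python3 -m pendant '[[[0,0,-0.6],0,0.5],[[0,0,-0.9],0,0.5],[[0,0,-0.9],0,0.5],[[0,0,-0.9],0,0.5],[[0,0,-0.6],0,0.5],[[0,0,-0.3],0,0.5],[[0,0,-0.2],0,0.5],[[0,0,0],0,0.5],[[0,0,0],0,0.5]]'; python3 st.py .5684 .3033 .016 9.95; python3 - <<'E'
from h import *
im,_=env.get_image('side'); cv2.imwrite('pics/s16.png',cv2.resize(im[230:370,250:400,::-1],None,fx=4,fy=4))
E
```

```text
time_s: 30.93
position: [0.5688, 0.3031, 0.0188]
tool_rot: [[-0.985, 0.001, 0.173], [-0.173, 0.0, -0.985], [-0.001, -1.0, -0.0]]
ft_force: [0.0, 0.7, -0.5]
grip_width: 0.0423
t 30.93 p [0.5688 0.3031 0.0188] jawyaw -80.05 w 0.0423 F [ 0.   0.7 -0.5]
units [-0.01  0.01 -0.09] turn 0.0
```

View pics/s16.png

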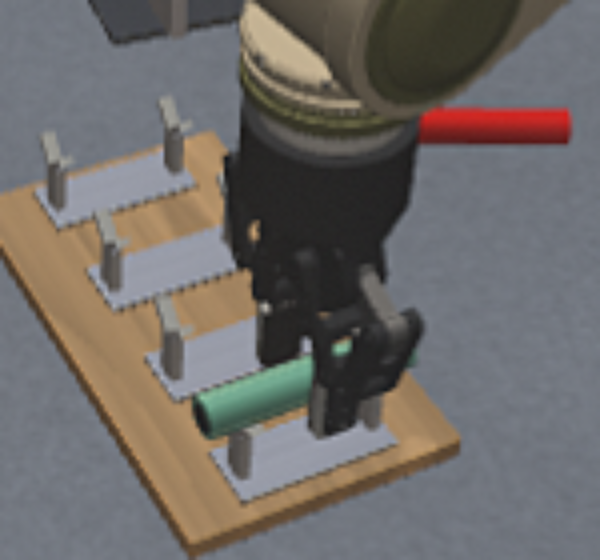

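The fingers straddle tube A (crop (310,380)), clear of the rest posts.

```bash
python3 -m pendant '[[[-0.01,0.01,-0.09],0,0.4],[[0,0,0],0,0.3],[[0,0,0],0,0.2],[[0,0,0],0,0.2],[[0,0,0],0,0.1],[[0,0,0],0,0.1],[[0,0,0],0,0.1],[[0,0,0],0,0.1]]' 40; python3 st.py; python3 -m pendant '[[[0,0,0.2],0,0.1],[[0,0,0.4],0,0.1],[[0,0,0.8],0,0.1],[[0,0,0.8],0,0.1],[[0,0,0.8],0,0.1],[[0,0,0.8],0,0.1],[[0,0,0.4],0,0.1],[[0,0,0],0,0.1],[[0,0,0],0,0.1]]' 40; python3 st.py .5007 -.3021 .146 2.96;python3 - <<'E'
from h import *
im,_=env.get_image('side'); cv2.imwrite('pics/s17.png',cv2.resize(im[150:370,230:400,::-1],None,fx=2.6,fy=2.6))
E
```

```text
time_s: 31.65
position: [0.5683, 0.3032, 0.0157]
tool_rot: [[-0.985, 0.001, 0.173], [-0.173, -0.0, -0.985], [-0.001, -1.0, 0.001]]
ft_force: [-0.2, -6.4, 5.5]
grip_width: 0.0206
t 31.65 p [0.5683 0.3032 0.0157] jawyaw -80.04 w 0.0206 F [-0.2 -6.4  5.5]
time_s: 32.4
position: [0.5676, 0.304, 0.141]
tool_rot: [[-0.985, -0.0, 0.174], [-0.174, 0.001, -0.985], [-0.0, -1.0, -0.001]]
ft_force: [0.3, -0.5, -0.7]
grip_width: 0.0204
t 32.4 p [0.5676 0.304  0.141 ] jawyaw -80.01 w 0.0204 F [ 0.3 -0.5 -0.7]
units [ -2.23 -20.2    0.17] turn -1.41
```

View pics/s17.png

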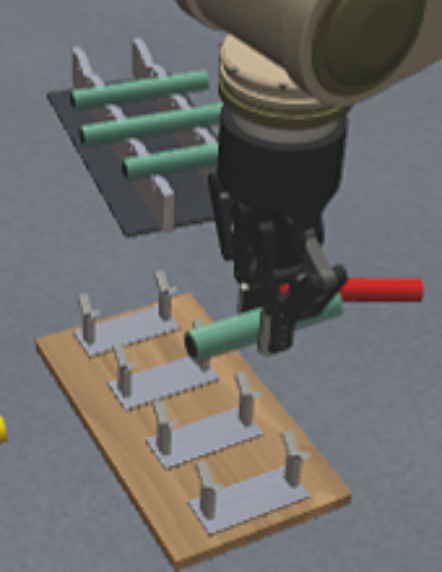

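```bash
python3 -m pendant '[[[-0.1,-0.5,0],-0.09,0.1],[[-0.1,-0.92,0],-0.12,0.1],[[-0.1,-0.92,0],-0.12,0.1],[[-0.1,-0.92,0],-0.12,0.1],[[-0.1,-0.92,0],-0.12,0.1],[[-0.1,-0.92,0],-0.12,0.1],[[-0.1,-0.92,0],-0.12,0.1],[[-0.1,-0.92,0],-0.12,0.1],[[-0.1,-0.92,0],-0.12,0.1],[[-0.1,-0.92,0],-0.12,0.1],[[-0.1,-0.92,0],-0.12,0.1],[[-0.1,-0.92,0],-0.12,0.1]]'; python3 -m pendant '[[[-0.1,-0.92,0],-0.11,0.1],[[-0.1,-0.92,0],0,0.1],[[-0.1,-0.92,0],0,0.1],[[-0.1,-0.92,0],0,0.1],[[-0.1,-0.92,0],0,0.1],[[-0.1,-0.92,0],0,0.1],[[-0.1,-0.92,0],0,0.1],[[-0.1,-0.92,0],0,0.1],[[-0.1,-0.92,0],0,0.1],[[-0.1,-0.92,0],0,0.1]]';python3 -m pendant '[[[0,-0.35,0],0,0.1],[[0,0,0],0,0.1],[[0,0,0],0,0.1],[[0,0,0],0,0.1]]'; python3 st.py .5007 -.3021 .0062 2.96
```

```text
time_s: 33.45
position: [0.5309, -0.016, 0.1396]
tool_rot: [[-0.999, -0.003, 0.05], [-0.05, 0.001, -0.999], [0.003, -1.0, -0.001]]
ft_force: [0.2, -1.0, -0.4]
grip_width: 0.0212
time_s: 34.28
position: [0.5011, -0.2918, 0.1395]
tool_rot: [[-0.999, -0.002, 0.041], [-0.041, 0.002, -0.999], [0.002, -1.0, -0.002]]
ft_force: [0.5, -0.3, -1.1]
grip_width: 0.0205
time_s: 34.62
position: [0.502, -0.3, 0.1406]
tool_rot: [[-0.999, -0.001, 0.042], [-0.042, 0.001, -0.999], [0.001, -1.0, -0.001]]
ft_force: [0.1, 0.7, 0.0]
grip_width: 0.0208
t 34.62 p [ 0.502  -0.3     0.1406] jawyaw -87.57 w 0.0208 F [0.1 0.7 0. ]
units [-0.04 -0.07 -4.48] turn 0.11
```

```bash
python3 -m pendant '[[[-0.04,-0.06,-0.4],0.11,0.1],[[0,0,-0.9],0,0.1],[[0,0,-0.9],0,0.1],[[0,0,-0.9],0,0.1],[[0,0,-0.6],0,0.1],[[0,0,-0.2],0,0.1],[[0,0,-0.2],0,0.1],[[0,0,0],0,0.1],[[0,0,0],0,0.1],[[0,0,0],0,0.1]]'; python3 st.py .5007 -.3021 .0062 2.96; python3 - <<'E'
from h import *
im,_=env.get_image('side'); cv2.imwrite('pics/s18.png',cv2.resize(im[140:250,230:360,::-1],None,fx=5,fy=5))
E
```

```text
time_s: 35.45
position: [0.5013, -0.3036, 0.0194]
tool_rot: [[-0.999, 0.002, 0.051], [-0.051, -0.002, -0.999], [-0.002, -1.0, 0.002]]
ft_force: [0.6, -0.5, -0.5]
grip_width: 0.0206
t 35.45 p [ 0.5013 -0.3036  0.0194] jawyaw -87.06 w 0.0206 F [ 0.6 -0.5 -0.5]
units [-0.02  0.05 -0.44] turn 0.0
```

View pics/s18.png

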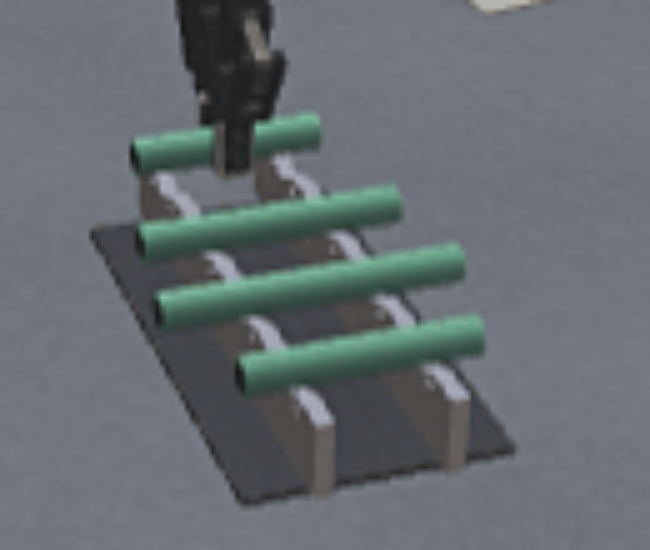

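Tube A is above the rightmost groove (crop (230,145)). I'll lower it.

```bash
python3 -m pendant '[[[0,0.04,-0.15],0,0.1],[[0,0,-0.12],0,0.1],[[0,0,-0.06],0,0.1],[[0,0,-0.04],0,0.1],[[0,0,0],0,0.1],[[0,0,0],0,0.1]]'; python3 st.py;python3 -m pendant '[[[0,0,-0.03],0,0.1],[[0,0,0],0,0.1],[[0,0,0],0,0.1]]'; python3 st.py
```

```text
time_s: 36.0
position: [0.5007, -0.3022, 0.0069]
tool_rot: [[-0.999, -0.0, 0.051], [-0.051, 0.0, -0.999], [0.0, -1.0, -0.0]]
ft_force: [0.3, 0.3, 0.0]
grip_width: 0.0207
t 36.0 p [ 0.5007 -0.3022  0.0069] jawyaw -87.09 w 0.0207 F [0.3 0.3 0. ]
time_s: 36.25
position: [0.5008, -0.3023, 0.0063]
tool_rot: [[-0.999, 0.0, 0.051], [-0.051, -0.0, -0.999], [-0.0, -1.0, 0.0]]
ft_force: [-0.1, -0.0, 1.0]
grip_width: 0.0208
t 36.25 p [ 0.5008 -0.3023  0.0063] jawyaw -87.08 w 0.0208 F [-0.1 -0.   1. ]
```

```bash
python3 -m pendant '[[[0,0,-0.03],0,0.1],[[0,0,0],0,0.1]]'; python3 st.py; python3 -m pendant '[[[0,0,0.03],0,0.15],[[0,0,0],0,0.15],[[0,0,0],0,0.25],[[0,0,0],0,0.3],[[0,0,0],0,0.35],[[0,0,0],0,0.45],[[0,0,0],0,0.5],[[0,0,0],0,0.5]]' 20; python3 st.py; python3 -m pendant '[[[0,0,0.2],0,0.5],[[0,0,0.6],0,0.5],[[0,0,1],0,0.5],[[0,0,1],0,0.5],[[0,0,1],0,0.5],[[0,0,1],0,0.5],[[0,0,0],0,0.5],[[0,0,0],0,0.5]]'
```

```text
time_s: 36.42
position: [0.5009, -0.3023, 0.0061]
tool_rot: [[-0.999, 0.001, 0.051], [-0.051, -0.001, -0.999], [-0.001, -1.0, 0.001]]
ft_force: [-0.7, 2.1, 7.7]
grip_width: 0.0202
t 36.42 p [ 0.5009 -0.3023  0.0061] jawyaw -87.08 w 0.0202 F [-0.7  2.1  7.7]
time_s: 37.08
position: [0.5007, -0.3021, 0.006]
tool_rot: [[-0.999, -0.0, 0.051], [-0.051, 0.0, -0.999], [0.0, -1.0, -0.0]]
ft_force: [0.7, 0.7, 0.4]
grip_width: 0.0427
t 37.08 p [ 0.5007 -0.3021  0.006 ] jawyaw -87.08 w 0.0427 F [0.7 0.7 0.4]
time_s: 37.75
position: [0.5012, -0.3025, 0.152]
tool_rot: [[-0.999, 0.003, 0.051], [-0.051, -0.003, -0.999], [-0.003, -1.0, 0.003]]
ft_force: [0.3, -0.2, -0.4]
grip_width: 0.0428
```

```bash
python3 -m pendant '[[[0,0,1],0,0.5],[[0,1,0],0,0.5],[[0,1,0],0,0.5],[[0,1,0],0,0.5],[[0,1,0],0,0.5],[[0,1,0],0,0.5],[[0,1,0],0,0.5],[[0,1,0],0,0.5],[[0,1,0],0,0.5],[[0,1,0],0,0.5],[[0,1,0],0,0.5],[[0,1,0],0,0.5]]'; python3 -m pendant '[[[0,0.8,0],0,0.5],[[0,0.5,0],0,0.5],[[0,0,0],0,0.5],[[0,0,0],0,0.5],[[0,0,0],0,0.5]]'; python3 - <<'E'
from h import *
im,d=env.get_image('top'); cv2.imwrite('pics/tf.png',cv2.resize(im[200:310,270:440,::-1],None,fx=4,fy=4))
for t in tubes('top',im,0.054,(285,180,430,310),amin=10): print(t)
im,ds=env.get_image('side'); cv2.imwrite('pics/sf.png',cv2.resize(im[140:250,230:360,::-1],None,fx=5,fy=5))
m=env.camera_model('top');R=np.array(m['R']);t0=np.array(m['t'])
k=green(im)*0
im2,d=env.get_image('top')
c=np.array([.4946,-.1972]);a=np.radians(2.96);X=np.array([np.cos(a),np.sin(a)]);Y=np.array([-X[1],X[0]])
for n,y,L in(('B',.105,130),('D',.035,170),('C',-.035,150),('A',-.105,110)):
    r=[]
    for x in np.arange(-L/2000+.008,L/2000-.008,.004):
        p=proj('top',[*(c+x*X+y*Y),.065])[0]; u,v=np.round(p).astype(int)
        q=cv2.undistortPoints(np.array([[[u,v]]],float),np.array(m['camera_matrix']),np.array(m['dist_coeffs'])).ravel()
        r.append((x,(R.T@(np.array([*q,1])*d[v,u]-t0))[2]))
    r=np.array(r);f=np.polyfit(r[:,0],r[:,1],1);print(n,'top z',np.median(r[:,1]).round(4),'tilt deg',np.degrees(f[0]).round(2))
E
```

```text
time_s: 38.75
position: [0.4999, 0.0294, 0.179]
tool_rot: [[-0.999, -0.002, 0.051], [-0.051, 0.0, -0.999], [0.002, -1.0, -0.001]]
ft_force: [1.2, -1.2, 1.4]
grip_width: 0.0428
time_s: 39.17
position: [0.5005, 0.0662, 0.1795]
tool_rot: [[-0.999, -0.001, 0.051], [-0.051, -0.0, -0.999], [0.001, -1.0, 0.0]]
ft_force: [-0.3, -0.9, 0.3]
grip_width: 0.0428
(array([ 0.4929, -0.1624]), array([ 0.4929, -0.1625]), array([ 24.2, 169. ]), 2.9, array([341., 260.]), 679)
(array([ 0.4965, -0.2326]), array([ 0.4965, -0.2325]), array([ 23.2, 150.2]), 2.81, array([370., 260.]), 594)
(array([ 0.4878, -0.0925]), array([ 0.4878, -0.0924]), array([ 24. , 133.1]), 2.83, array([312., 262.]), 537)
(array([ 0.5003, -0.3023]), array([ 0.5003, -0.3022]), array([ 23.4, 112.5]), 2.64, array([399., 258.]), 438)
B top z 0.0636 tilt deg -0.23
D top z 0.0637 tilt deg 0.05
C top z 0.0641 tilt deg -0.63
A top z 0.0638 tilt deg -0.04
```

View pics/tf.png

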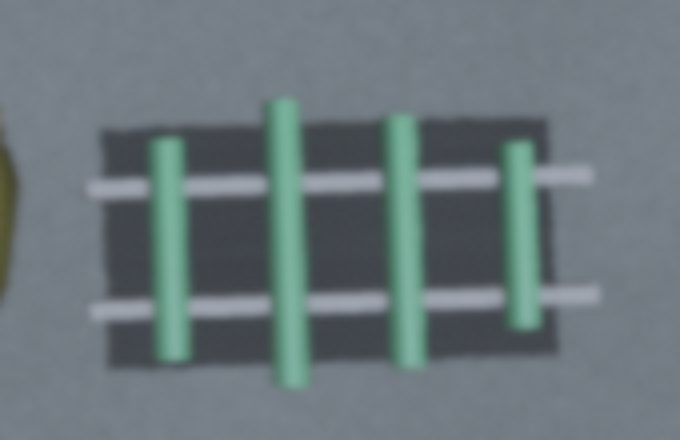

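View pics/sf.png

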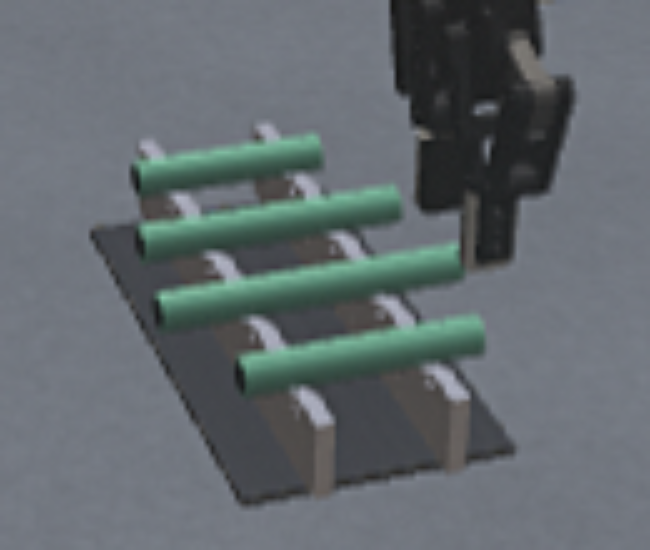

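The top view shows B, D, C, A from left to right (crop x≈170, 285, 405, 522), each across both ribs and level. The gripper is clear of them. Two successive checks agree, so nothing is moving, and I'll hand in.

```bash
python3 -c "
from rig import env
print(env.close_job())"
```

```text
the job is handed in; nothing more can be done
None
```

All four tubes are now on the warming bed in reversed order, and I handed the job in at about 39 s. On the rack they lay A, C, D, B from left to right; on the bed they lie B, D, C, A.

**Placing:** I lowered each tube until the wrist force showed it touching its groove, then eased off, opened slowly and rose. While seating B the wrist force rose briefly to 32 N as I pressed on after contact; the others stayed near 12 N or less.

**Failed first grasp:** The first close on tube B missed. The camera depth showed the real fingertips about 33 mm higher than the reported tool position, so the jaws had shut just above the tube without moving it. I allowed for that offset, and every later grasp held.

**Last checks (top camera):**

| Tube | Groove | Off centre, end to end |
|---|---|---|
| B | farthest left | 1.4 mm |
| D | second from left | within 0.5 mm |
| C | third from left | within 0.5 mm |
| A | farthest right | within 0.5 mm |

- **Seating:** the tube tops measured 63.6–64.1 mm high, against 65 mm for a fully seated tube. That is within the roughly 2 mm camera calibration. All four looked level, with at most 0.6° of tilt.
- **Stillness:** repeated images showed B and D unmoved. C's reading shifted by 1.1 mm between two images, most likely because the arm was partly in the way in the first. A was measured only once, after release.

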